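# Pack and close the drive transit case

### The job

Pack every drive cartridge from the desk mat into the metal transit case, standing upright side by side across it, then slide the case's follower plate up until it stops, so that the whole row is packed tight against the fixed end wall. Then shut the lid fully, and after that fold the clamp lever fully down onto it. Leave the stapler, tape dispenser, mug and telephone where they are.

Things in the scene. Friction and masses are not known exactly. Their poses are not given: they have to be found in the camera images.
- cart1: one of five identical drive cartridges (three to five are present): grey box 110 (its x) x 40 (its y) x 52 mm with a heavy steel base and, standing on the middle of its top, a black grip 36 (x) x 14 (y) x 30 mm; 82 mm tall in all, about 0.3 kg. Either way round is the same. Origin: centre of the underside. Starts upright on the desk mat
- cart2: one of five identical drive cartridges (three to five are present): grey box 110 (its x) x 40 (its y) x 52 mm with a heavy steel base and, standing on the middle of its top, a black grip 36 (x) x 14 (y) x 30 mm; 82 mm tall in all, about 0.3 kg. Either way round is the same. Origin: centre of the underside. Starts upright on the desk mat
- cart3: one of five identical drive cartridges (three to five are present): grey box 110 (its x) x 40 (its y) x 52 mm with a heavy steel base and, standing on the middle of its top, a black grip 36 (x) x 14 (y) x 30 mm; 82 mm tall in all, about 0.3 kg. Either way round is the same. Origin: centre of the underside. Starts upright on the desk mat
- cart4: one of five identical drive cartridges (three to five are present): grey box 110 (its x) x 40 (its y) x 52 mm with a heavy steel base and, standing on the middle of its top, a black grip 36 (x) x 14 (y) x 30 mm; 82 mm tall in all, about 0.3 kg. Either way round is the same. Origin: centre of the underside. Starts upright on the desk mat
- cart5: one of five identical drive cartridges (three to five are present): grey box 110 (its x) x 40 (its y) x 52 mm with a heavy steel base and, standing on the middle of its top, a black grip 36 (x) x 14 (y) x 30 mm; 82 mm tall in all, about 0.3 kg. Either way round is the same. Origin: centre of the underside. Starts upright on the desk mat
- mat: thin brown desk mat, 290 (x) x 300 (y) x 3 mm, fixed; the cartridges start on it. Origin: centre of its underside, on the desk
- case: open-topped aluminium case, fixed; outside 129 (its x) x 272 (its y) x 100 mm high, walls and floor 6 mm. Cartridges stand in it with their 110 mm length along case x (3.5 mm play each side), in a row along case y. Lid hinge along its +x wall, clamp in the middle of its -x wall, follower parked at its +y wall. Origin: centre of its underside
- case_end (a point): point in the case at the foot of the fixed end wall's inner face (-y end), middle of the case's width, on the inner floor (6 mm above the desk); axes as the case. The row starts here
- follower_grip (a point): middle of the top of the follower's black grip (36 mm along case x, 14 along case y, 30 tall), 89 mm above the desk, at the case's mid width. The follower is a steel plate 112 (case x) x 14 (case y) x 52 mm high that slides in the case along y with about 6 N of friction and stays where left
- follower_face (a point): middle of the lower edge of the follower plate's face towards the cartridges; axes as the case
- follower (a joint): travel of the follower in m: 0 = parked at the case's +y wall (it starts within 15 mm of that), grows as it moves in case -y towards the end wall, up to 0.160
- lid_hinge (a point): on the lid's hinge axis (along case y), mid length: 64.5 mm from the case's centre in case +x, 101 mm above the desk. The lid is a plate 129 x 272 x 8 mm, lying above the axis when shut, its top then 109 mm above the desk. On its outer face a black rib handle 14 x 60 x 24 mm, 95 mm from the hinge, 75 mm to case +y of the middle
- lid_edge (a point): middle of the lid's free edge (129 mm from the hinge), on its outer face
- lid (a joint): lid angle in rad: 0 = shut, pi/2 = upright, starts at 1.75 to 2.0 leaning back to case +x; stiff hinge (0.45 N m), stays where it is left
- clamp_hinge (a point): on the clamp lever's hinge axis (parallel to case y): 71.5 mm from the case's centre in case -x, 114 mm above the desk, mid length
- clamp_tip (a point): end of the clamp lever, a dark steel bar 75 mm long, 20 mm wide (case y), 8 mm thick, with a black pad near its end
- clamp (a joint): clamp angle in rad: 0 = down, lying flat over the lid towards case +x; pi/2 = upright; starts at 1.75 to 2.05, leaning out to case -x; stiff hinge (0.15 N m), stays where it is left
- stapler: bystander: stapler 150 mm long, 60 mm high; origin under its centre
- tape_dispenser: bystander: red tape dispenser 170 mm long, 92 mm high; origin under its centre
- mug: bystander: white mug, 80 mm across, 95 mm high; origin under its centre
- phone: bystander: white desk telephone 170 x 210 mm, 86 mm high; origin under its centre
Things that resemble listed ones, but are neither listed nor needed, are in the scene too. Leave any pink look-alike of the cart2 alone. What is shaped like the cart1 but green is not meant.

How it is judged:
On the way, in this order (a step that is already met when the one before it is completed fails the run):
1. every cartridge stands in the case in one tight row from the end wall, with the follower up against it (angle between each of cart1, cart2, cart3, cart4, cart5's own z axis and vertical below 0.1 rad and z of cart1 in the frame of case_end between -0.004 and 0.006 m and z of cart2 in the frame of case_end between -0.004 and 0.006 m and z of cart3 in the frame of case_end between -0.004 and 0.006 m and z of cart4 in the frame of case_end between -0.004 and 0.006 m and z of cart5 in the frame of case_end between -0.004 and 0.006 m and x of cart1 in the frame of case_end between -0.01 and 0.01 m and x of cart2 in the frame of case_end between -0.01 and 0.01 m and x of cart3 in the frame of case_end between -0.01 and 0.01 m and x of cart4 in the frame of case_end between -0.01 and 0.01 m and x of cart5 in the frame of case_end between -0.01 and 0.01 m and (y of cart1 in the frame of case_end between 0.017 and 0.027 m or y of cart2 in the frame of case_end between 0.017 and 0.027 m or y of cart3 in the frame of case_end between 0.017 and 0.027 m or y of cart4 in the frame of case_end between 0.017 and 0.027 m or y of cart5 in the frame of case_end between 0.017 and 0.027 m) and (y of cart1 in the frame of case_end between 0.057 and 0.067 m or y of cart2 in the frame of case_end between 0.057 and 0.067 m or y of cart3 in the frame of case_end between 0.057 and 0.067 m or y of cart4 in the frame of case_end between 0.057 and 0.067 m or y of cart5 in the frame of case_end between 0.057 and 0.067 m) and (y of cart1 in the frame of case_end between 0.097 and 0.107 m or y of cart2 in the frame of case_end between 0.097 and 0.107 m or y of cart3 in the frame of case_end between 0.097 and 0.107 m or y of cart4 in the frame of case_end between 0.097 and 0.107 m or y of cart5 in the frame of case_end between 0.097 and 0.107 m) and ((y of cart1 in the frame of case_end between 0.137 and 0.147 m or y of cart2 in the frame of case_end between 0.137 and 0.147 m or y of cart3 in the frame of case_end between 0.137 and 0.147 m or y of cart4 in the frame of case_end between 0.137 and 0.147 m or y of cart5 in the frame of case_end between 0.137 and 0.147 m) or not (y of cart1 in the frame of case_end between 0.177 and 0.187 m or y of cart2 in the frame of case_end between 0.177 and 0.187 m or y of cart3 in the frame of case_end between 0.177 and 0.187 m or y of cart4 in the frame of case_end between 0.177 and 0.187 m or y of cart5 in the frame of case_end between 0.177 and 0.187 m)) and (y of cart1 in the frame of case_end below 0.107 m or y of cart1 in the frame of case_end between 0.137 and 0.147 m or y of cart1 in the frame of case_end between 0.177 and 0.187 m) and (y of cart2 in the frame of case_end below 0.107 m or y of cart2 in the frame of case_end between 0.137 and 0.147 m or y of cart2 in the frame of case_end between 0.177 and 0.187 m) and (y of cart3 in the frame of case_end below 0.107 m or y of cart3 in the frame of case_end between 0.137 and 0.147 m or y of cart3 in the frame of case_end between 0.177 and 0.187 m) and (y of cart4 in the frame of case_end below 0.107 m or y of cart4 in the frame of case_end between 0.137 and 0.147 m or y of cart4 in the frame of case_end between 0.177 and 0.187 m) and (y of cart5 in the frame of case_end below 0.107 m or y of cart5 in the frame of case_end between 0.137 and 0.147 m or y of cart5 in the frame of case_end between 0.177 and 0.187 m) and (y of follower_face in the frame of cart1 between -0.025 and 0.025 m or y of follower_face in the frame of cart2 between -0.025 and 0.025 m or y of follower_face in the frame of cart3 between -0.025 and 0.025 m or y of follower_face in the frame of cart4 between -0.025 and 0.025 m or y of follower_face in the frame of cart5 between -0.025 and 0.025 m)), for 0.2 s.
2. then the lid is shut (value of joint lid below 0.04 rad), for 0.2 s.
3. then the clamp lever is down on the lid (value of joint clamp below 0.07 rad), for 0.2 s.
At the end, for the whole second after the job is handed in: All cartridges present stand upright on the case floor in one row from the end wall (gaps 7 mm at most in all), follower face within 5 mm of the last; lid within 0.04 rad of shut, clamp within 0.07 rad of down; all at rest; bystanders moved under 30 mm (all of step 1 and value of joint lid below 0.04 rad and value of joint clamp below 0.07 rad and linear speed of each of cart1, cart2, cart3, cart4, cart5 below 0.02 m/s); the robot touches nothing.
It fails at once if the stapler is moved by more than 30 mm (distance of stapler from where it was at the start of the episode above 0.03 m).
It fails at once if the tape dispenser is moved by more than 30 mm (distance of tape_dispenser from where it was at the start of the episode above 0.03 m).
It fails at once if the mug is moved by more than 30 mm (distance of mug from where it was at the start of the episode above 0.03 m).
It fails at once if the phone is moved by more than 30 mm (distance of phone from where it was at the start of the episode above 0.03 m).
Of cart1, cart2, cart3, cart4, cart5 only 3 to 5 are there at a start; the rules pass over those that are not, and their reading is None.
At some moment in a run one of cart1, cart2, cart3, cart4, cart5 may be knocked a few centimetres aside while the robot is not near it.
It also fails if it takes over 210 s, if anything falls off the work surface, if the arm or the gripper's body presses on something with over 40 N, if the wrist force passes 120 N, or if a joint passes its speed limit or range.

### The arm

A 6-joint arm with a two-finger parallel gripper is mounted at the origin on the work surface. World frame = base frame: x ahead of the robot, y to its left, z up, the work surface at z = 0. Lengths are in m, angles in rad, forces in N, time in s.
With the tool pointing down it reaches from about 0.3 to 0.875 m from the base axis. Payload 6.4 kg.
Tool frame: the origin (TCP) lies at the very end of the fingers, on their centre line; the grasp point (between the pads) lies ctrl.pinch_z behind it (ctrl.pinch_z is the distance from the TCP to the grasp point, in m); y points along the fingers, z is the direction in which the jaws open and shut, and the axes are right-handed (so a half turn about y gives the same grasp; the last joint's range is limited). The gripper opens to 85 mm and grips with 20 to 120 N. Pads are 22 mm wide; open, the fingers measure 114 mm over their backs; the gripper's body (76 mm by 85 mm) begins 54 mm behind the grasp point. The pads swing forward as they close: fully open they stand 13 mm farther back than shut.
Start: joints at [0.976, 0.181, 1.607, -0, 1.354, -0.206], TCP at [0.218, 0.532, 0.231] pointing down, gripper open.
Joint ranges: [-2.99, 2.99], [-0.89, 2.07], [0.3, 2.58], [-1.14, 4.28], [0, 2.63], [-3.12, 3.12]. Speed limits (rad/s): [2.57, 2.57, 3.01, 3.14, 3.14, 3.14].

### API

Orientations are given as a unit quaternion [w, x, y, z].
In Python, from bench import ctrl gives the robot as it stands.
- The arm moves only by the shell command python3 -m pendant 'ROWS'. ROWS is JSON, one flat list of numbers, 7 for each row, row after row: the shift along the world's x, y, z in m, then the turn, a rotation vector about the world's x, y, z in degrees, then the finger opening in m, from 0 to 0.0854. In form: [tx, ty, tz, rx, ry, rz, hand, tx, ty, tz, rx, ry, rz, hand, ...]. A call has 1 to 12 rows; each row shifts and turns the commanded pose from where the row before left it; what a row does not reach is not made up. A row lasts 1/8 s, in which the tool goes at most 62.5 mm and 10.7 degrees, less where a joint would pass 70% of its speed; a pose out of reach is approached as far as the arm can. A call with a gripper value outside its range is refused whole. The fingers move at their own pace and stop on an object; the grip force is fixed at half the most. Time passes only in rows, so rows that do not move let the fingers close. It gives the time, the measured TCP pose, the force and the opening at its end, in the units of the state.
- ctrl.get_obs(): the state, without advancing time (a new reading comes with each control period).
- ctrl.camera(name): name is "scene" or "top" or "wrist"; returns the picture (400x640x3 uint8, red, green, blue); there is no depth.
- ctrl.camera_info(name): a dict with "fx", "fy", "cx", "cy" (pixels), "k1" (the pictures are not rectified: a ray, as slopes to the right and down, at radius r is drawn at 1 + k1 r^2 times it, then the intrinsics apply), "origin" and "rotation" of the camera in the world; the wrist camera has in their place "tool_from_camera" (4x4, takes a point from camera to tool coordinates, whose origin is the TCP and whose axes are the tool frame's). Camera axes: x right, y down, z forward; pixel columns grow to the right and rows downward; lengths in m; the calibration is good to about 2 mm. A picture is of the moment at which its call begins: read the wrist's pose just before it. camera_info takes no time and is no camera call.
- ctrl.hand_in(): hands the job in, once; it reports no verdict.
Trained networks look in the newest picture that a camera, given by its name, has taken for a name from the list of things; names that differ only in an ending like _2 or _b are one class to them, and where a whole thing is asked for, a point or a joint stands for the part that bears it (a point fixed in the world has none). Each returns a list of dicts, best first, with "score" (0 to 1); they miss things now and then, are a little off and sometimes report something else, mostly with a low value. They report only what shows in the picture. A call takes as long as a camera call. They do not tell look-alikes from the thing itself.
- ctrl.silhouettes(target, camera): "mask" (400x640 bool, what is visible of it) and "bbox" ([left, top, right, bottom] in pixels, round what is visible of it).
The state is a dict: "time_s": time; "q": joint angles; "dq": joint speeds; "joint_efforts": joint torques, N m; "eef_pos": TCP position; "eef_rot": TCP orientation; "wrist_force": force on the tool from outside, world axes, zero at the start; "torque": the same for the moment, N m; "opening": opening from 0.0 (shut) to 1.0 (fully open).
Only numpy, scipy, OpenCV 4.12 (cv2) and the standard library are available. Lean on these libraries where they do the work, as an engineer would, in place of code of your own. Each camera call takes 0.05 s, during which the arm holds its last target.

## Working session

There is one attempt and no reset: what is moved stays moved. The work goes in short steps, Python scripts to look and compute and a shell command to move; the robot and the scene stay as the last step left them, time stands still between calls to the robot, and variables do not carry over. Pictures are saved under pics/ and viewed, and the job is handed in when it is done.

```bash
ls; mkdir -p pics
python3 - <<'E'
from bench import ctrl
import cv2
o=ctrl.get_obs();print(o)
print(ctrl.pinch_z)
for n in ["scene","top","wrist"]:
    print(n,ctrl.camera_info(n))
    cv2.imwrite(f"pics/{n}0.png",ctrl.camera(n)[:,:,::-1])
E
```

```text
pics
{'time_s': 0.0, 'q': array([ 9.75707452e-01,  1.81499986e-01,  1.60802418e+00, -3.80462863e-05,
        1.35380673e+00, -2.06318511e-01]), 'dq': array([ 0.0001561 ,  0.0003258 , -0.00127419, -0.00119246,  0.00183   ,
        0.0004871 ]), 'joint_efforts': array([-2.33315492e-03, -4.44890285e+01, -3.51321352e+01, -6.60627338e-04,
        9.77337331e-03,  7.38819949e-06]), 'eef_pos': array([0.21763725, 0.53161372, 0.23039943]), 'eef_rot': array([-0.69321886,  0.69436087, -0.13681182,  0.13635657]), 'wrist_force': array([ 0.25472845, -0.37488706,  0.02389106]), 'torque': array([0.00108113, 0.01621359, 0.02082428]), 'opening': 1.0041311547067098}
0.0187
scene {'fx': 430.54236389789645, 'fy': 430.54236389789645, 'cx': 315.8623815282274, 'cy': 204.05631663209928, 'k1': -0.00636346061291789, 'origin': array([1.72532528, 0.11650292, 1.00854795]), 'rotation': array([-0.30755918,  0.59448297,  0.66729064, -0.32668113])}
top {'fx': 512.4321204299974, 'fy': 512.4321204299974, 'cx': 321.0893002269142, 'cy': 198.37706698076428, 'k1': 0.04418066865742952, 'origin': array([0.31990922, 0.00844992, 1.76733186]), 'rotation': array([-0.04191123,  0.70706593, -0.70473388,  0.04063706])}
wrist {'fx': 356.4220625856483, 'fy': 356.4220625856483, 'cx': 323.50595679156436, 'cy': 198.1330257930301, 'k1': -0.06286010078379964, 'tool_from_camera': array([[ 1.92900078e-03,  9.50787041e-01,  3.09839123e-01,
        -7.89033408e-02],
       [ 9.49776043e-04, -3.09841302e-01,  9.50787813e-01,
        -1.42710399e-01],
       [ 9.99997688e-01, -1.53979266e-03, -1.50071887e-03,
         6.75354719e-04],
       [ 0.00000000e+00,  0.00000000e+00,  0.00000000e+00,
         1.00000000e+00]])}
```

View pics/top0.png

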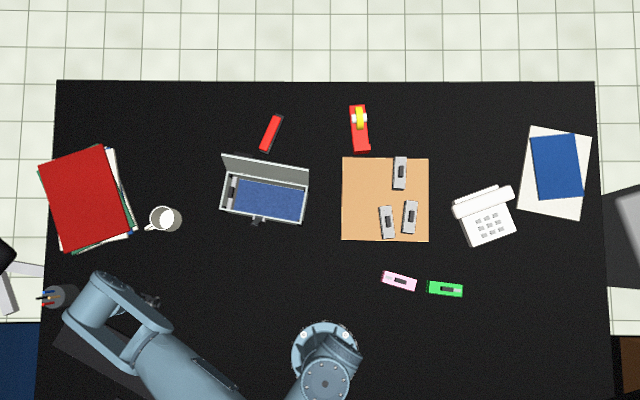

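View pics/scene0.png

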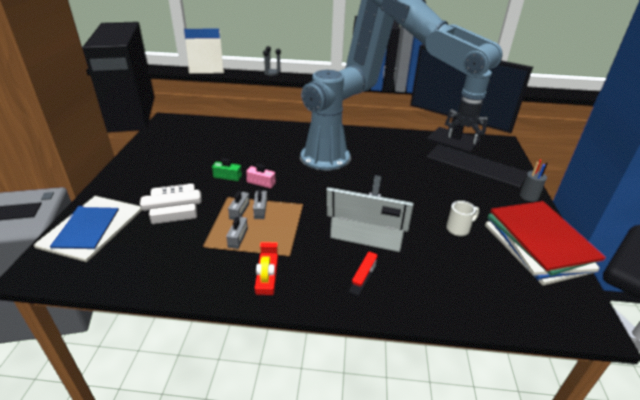

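View pics/wrist0.png

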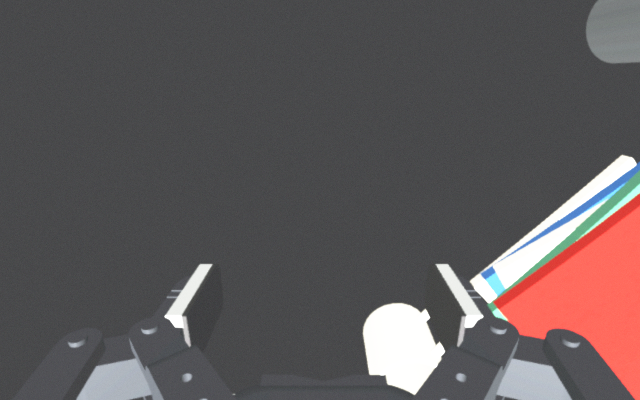

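The top picture shows three grey cartridges on the mat at about (400,172), (410,217) and (387,222). The pink and green look-alikes are off the mat. The case is at about (263,190) with its lid leaning back at the top, the follower at its left end and the clamp at (257,220).

```bash
cat > h.py <<'E'
import numpy as np, cv2
from scipy.spatial.transform import Rotation as R
from bench import ctrl
def q2R(q): return R.from_quat([q[1],q[2],q[3],q[0]]).as_matrix()
def campose(name,obs=None):
    i=ctrl.camera_info(name)
    if name!='wrist': return i,q2R(i['rotation']),np.array(i['origin'])
    o=obs or ctrl.get_obs(); Rt=q2R(o['eef_rot']); T=np.array(i['tool_from_camera'])
    return i,Rt@T[:3,:3],np.array(o['eef_pos'])+Rt@T[:3,3]
def proj(P,cp):
    i,Rm,o=cp; c=(np.atleast_2d(P)-o)@Rm; s=c[:,:2]/c[:,2:]
    s=s*(1+i['k1']*(s**2).sum(1,keepdims=True))
    return np.c_[s[:,0]*i['fx']+i['cx'],s[:,1]*i['fy']+i['cy']]
def unproj(px,z,cp):
    i,Rm,o=cp; px=np.atleast_2d(px).astype(float)
    d=np.c_[(px[:,0]-i['cx'])/i['fx'],(px[:,1]-i['cy'])/i['fy']]; s=d.copy()
    for _ in range(15): s=d/(1+i['k1']*(s**2).sum(1,keepdims=True))
    r=np.c_[s,np.ones(len(s))]@Rm.T
    t=(z-o[2])/r[:,2]
    return o+r*t[:,None]
def tool():
    o=ctrl.get_obs(); Rt=q2R(o['eef_rot'])
    print('t',round(o['time_s'],2),'pos',o['eef_pos'].round(4),'y',Rt[:,1].round(3),'z',Rt[:,2].round(3),'open',round(o['opening'],3),'F',o['wrist_force'].round(1),'q',o['q'].round(2))
def shot(name,fn):
    o=ctrl.get_obs(); im=ctrl.camera(name); cv2.imwrite('pics/'+fn,im[:,:,::-1]); return im,campose(name,o)
E
python3 - <<'E'
from h import *
tool()
im,cp=shot('top','t1.png')
print('mat corners',unproj([[342,157],[429,158],[341,240],[428,242]],0.003,cp).round(3))
for t in ['cart1','case','stapler','mug','tape_dispenser','phone','lid_edge','clamp_tip','follower_grip','mat']:
    for s in ctrl.silhouettes(t,'top')[:6]:
        m=s['mask'].astype(np.uint8); ys,xs=np.nonzero(m)
        if len(xs)<5: continue
        r=cv2.minAreaRect(np.c_[xs,ys].astype(np.float32)); print(t,round(s['score'],2),np.round(s['bbox'],0),np.round(r[0],1),np.round(r[1],1),round(r[2],1))
cv2.imwrite('pics/t1z.png',cv2.resize(im[130:260,210:440],None,fx=3.4,fy=3.4,interpolation=cv2.INTER_CUBIC)[:,:,::-1])
E
```

```text
t 0.15 pos [0.2177 0.5318 0.2306] y [-0.001 -0.001 -1.   ] z [ 0.379  0.925 -0.001] open 0.999 F [0.1 0.5 0.3] q [ 0.98  0.18  1.61  0.    1.35 -0.21]
mat corners [[ 0.673 -0.061  0.003]
 [ 0.67  -0.364  0.003]
 [ 0.383 -0.057  0.003]
 [ 0.378 -0.355  0.003]]
cart1 0.85 [380. 207. 397. 240.] [386.5 222.3] [32.2 13.5] 82.4
cart1 0.8 [389. 160. 407. 190.] [399.  173.5] [33. 14.] 90.0
cart1 0.73 [404. 201. 418. 235.] [409.  217.3] [14.  32.8] 6.7
cart1 0.66 [380. 270. 418. 293.] [398.5 280.5] [34.8 12.6] 18.4
cart1 0.58 [422. 280. 464. 295.] [443.  287.6] [37.2 13.9] 7.1
cart1 0.27 [251. 215. 263. 227.] [256. 221.] [10. 12.] 90.0
case 0.76 [213. 151. 310. 231.] [261.7 191.6] [92.9 70.2] 10.0
stapler 0.98 [260. 111. 286. 154.] [271.5 133.6] [11.5 42.4] 22.8
mug 0.81 [142. 206. 184. 230.] [163.3 218.3] [35.7 24.9] 2.7
tape_dispenser 0.74 [350. 105. 372. 154.] [359.3 129.3] [49.  17.2] 82.6
phone 0.61 [450. 187. 518. 248.] [487.2 214.6] [51.9 65.1] 71.6
lid_edge 0.72 [224. 151. 310. 187.] [264.7 167.1] [90.2 20.7] 9.3
clamp_tip 0.44 [226. 174. 237. 210.] [231.5 192.8] [ 9.  32.8] 13.4
follower_grip 0.74 [228. 175. 243. 212.] [231.2 193. ] [10.8 33.7] 11.9
mat 0.93 [339. 156. 431. 242.] [385.6 198.7] [88.8 83.9] 1.4
mat 0.16 [260. 112. 287. 156.] [271.  133.2] [12.8 42.7] 22.8
```

View pics/t1z.png

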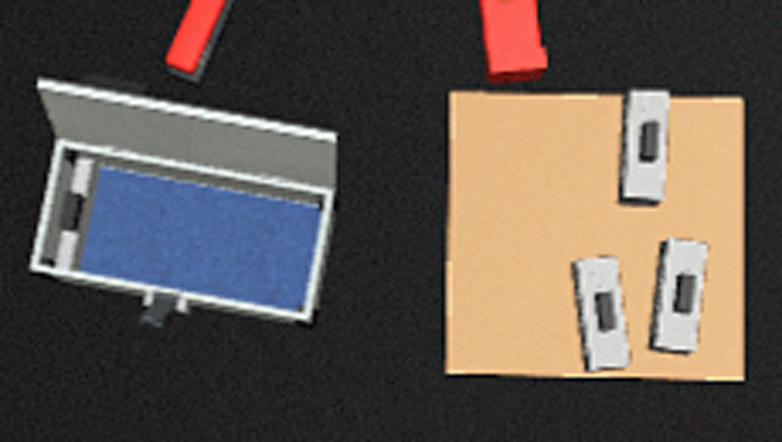

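```bash
cat >> h.py <<'E'
def boxmodel(x,y,yaw,z0,cp,sc=1):
    c,s=np.cos(yaw),np.sin(yaw); Rm=np.array([[c,-s],[s,c]])
    def bx(lx,ly,z):
        p=np.array([[1,1],[1,-1],[-1,-1],[-1,1]])*[lx/2,ly/2]; return np.c_[p@Rm.T+[x,y],np.full(4,z)]
    return [proj(bx(.11,.04,z0+.052),cp),proj(bx(.036,.014,z0+.082),cp)]
E
python3 - <<'E'
from h import *
cp=campose('top')
pts=np.array([[335,187],[62,142],[33,270],[310,322]])/3.4+[210,130]
c=unproj(pts,0.1,cp);print(c.round(4)); print('len',np.linalg.norm(np.diff(np.r_[c,c[:1]],axis=0),axis=1).round(3),'ctr',c.mean(0).round(4))
d=c[0]-c[3]+c[1]-c[2];print('yaw x',np.degrees(np.arctan2(d[1],d[0])), 'from y',np.degrees(np.arctan2(-(c[1]-c[0])[0],(c[1]-c[0])[1])))
# carts: box top corners
for q in [[[630,91],[668,93],[660,203],[621,200]],[[665,238],[707,243],[691,353],[652,347]],[[573,262],[615,256],[629,366],[588,370]]]:
    p=unproj(np.array(q)/3.4+[210,130],0.055,cp); d=p[0]+p[1]-p[2]-p[3]
    print(p.mean(0).round(4),np.degrees(np.arctan2(d[1],d[0])).round(1),np.linalg.norm(d)/2,np.linalg.norm(p[0]+p[3]-p[1]-p[2])/2)
for g in [[649,141],[685,293],[606,311]]: print(unproj(np.array(g)/3.4+[210,130],0.08,cp).round(4))
E
```

```text
[[0.5597 0.0532 0.1   ]
 [0.6028 0.3178 0.1   ]
 [0.4782 0.3425 0.1   ]
 [0.429  0.0763 0.1   ]]
len [0.268 0.127 0.271 0.133] ctr [0.5174 0.1975 0.1   ]
yaw x -10.621984759748829 from y -9.253175735993763
[ 0.6077 -0.2532  0.055 ] -5.2 0.11066296543469209 0.03821567294237086
[ 0.4598 -0.2845  0.055 ] -8.5 0.1092421233458346 0.039986864379943914
[ 0.4415 -0.2081  0.055 ] 6.9 0.1080214400615097 0.041109536628662076
[[ 0.609  -0.2537  0.08  ]]
[[ 0.4598 -0.2863  0.08  ]]
[[ 0.442  -0.2096  0.08  ]]
```

```bash
python3 -m pendant '[0.014,-0.046,0.004,0,0,-3.8,0.07, 0.014,-0.046,0.004,0,0,-3.8,0.07, 0.014,-0.046,0.004,0,0,-3.8,0.07, 0.014,-0.046,0.004,0,0,-3.8,0.07, 0.014,-0.046,0.004,0,0,-3.8,0.07, 0.014,-0.046,0,0,0,-3.8,0.07, 0.014,-0.046,0,0,0,-3.8,0.07, 0.014,-0.046,0,0,0,-3.8,0.07, 0.014,-0.046,0,0,0,-3.8,0.07, 0.014,-0.046,0,0,0,-3.8,0.07, 0.014,-0.046,0,0,0,-3.8,0.07, 0.014,-0.046,0,0,0,-3.8,0.07]'
python3 -m pendant '[0.014,-0.046,-0.002,0,0,-3.8,0.07, 0.014,-0.046,-0.005,0,0,-3.8,0.07, 0.014,-0.046,-0.005,0,0,-3.8,0.07, 0.014,-0.046,-0.005,0,0,-3.8,0.07, 0,0,0,0,0,0,0.07]'
python3 - <<'E'
from h import *
tool(); im,cp=shot('wrist','w1.png')
for q in boxmodel(.4415,-.2095,np.radians(6.9),.003,cp): print(q.round(0).tolist())
E
```

```text
time_s: 2.2
eef_pos: [0.3863, -0.0216, 0.2517]
eef_rot: [0.586, -0.586, 0.395, -0.396]
wrist_force: [0.7, 0.3, -0.2]
opening: 0.823
time_s: 2.82
eef_pos: [0.4421, -0.2065, 0.2337]
eef_rot: [-0.528, 0.529, -0.47, 0.47]
wrist_force: [-0.3, 1.3, 0.1]
opening: 0.818
t 2.83 pos [ 0.4421 -0.2065  0.2337] y [-0.001  0.    -1.   ] z [ 0.993  0.117 -0.001] open 0.818 F [-0.3  1.3  0.1] q [-0.68 -0.02  1.82 -0.    1.34 -0.8 ]
[[382.0, 154.0], [380.0, 196.0], [264.0, 196.0], [262.0, 155.0]]
[[343.0, 176.0], [343.0, 192.0], [301.0, 192.0], [300.0, 176.0]]
```

View pics/w1.png

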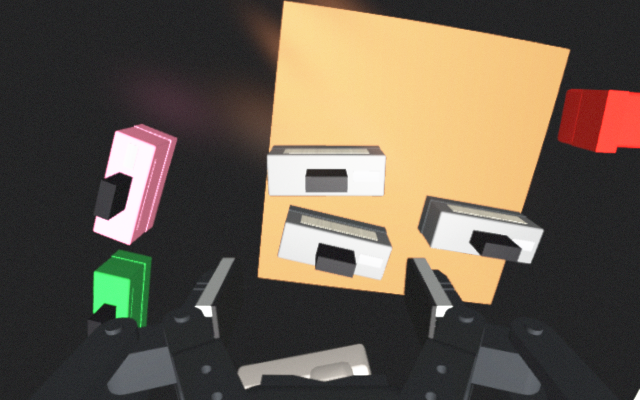

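The wrist picture shows the first cartridge's grip at (306–347, 170–191). That is 4 px to the right of where I predicted it, so x is about 4 mm larger. I'm going down on it.

```bash
python3 -m pendant '[0.004,-0.003,-0.04,0,0,0,0.065, 0,0,-0.04,0,0,0,0.065, 0,0,-0.04,0,0,0,0.065, 0,0,-0.03,0,0,0,0.065, 0,0,0,0,0,0,0.065]'
python3 - <<'E'
from h import *
tool(); im,cp=shot('wrist','w2.png')
E
```

```text
time_s: 3.5
eef_pos: [0.4442, -0.2044, 0.0826]
eef_rot: [-0.53, 0.53, -0.47, 0.467]
wrist_force: [-0.9, 0.1, -0.0]
opening: 0.765
t 3.5 pos [ 0.4442 -0.2044  0.0826] y [-0.004  0.003 -1.   ] z [ 0.993  0.122 -0.004] open 0.765 F [-0.9  0.1 -0. ] q [-0.67  0.19  1.93  0.    1.02 -0.8 ]
```

View pics/w2.png

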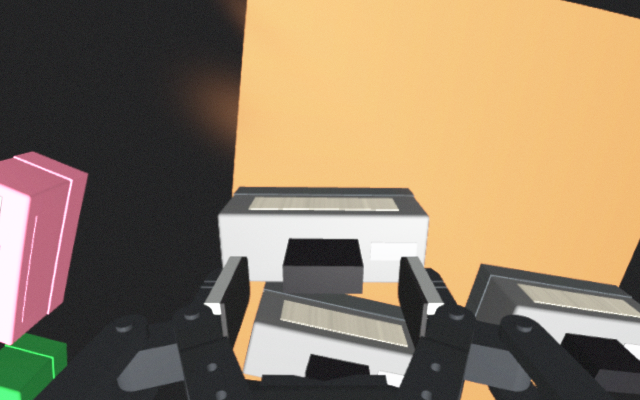

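Run:
```python
from h import *
tool(); cp=campose('wrist')
print(unproj([[290,239],[358,239],[364,264],[283,264]],0.085,cp).round(4), unproj([[290,239],[358,239],[364,264],[283,264]],0.085,cp).mean(0))
print(unproj([[222,215],[427,212],[427,281],[219,282]],0.055,cp).round(4))
```

```text
t 3.55 pos [ 0.4455 -0.2056  0.0843] y [-0.001  0.001 -1.   ] z [ 0.993  0.122 -0.001] open 0.762 F [-1.  -0.   0.1] q [-0.67  0.19  1.93  0.    1.03 -0.8 ]
[[ 0.4297 -0.1928  0.085 ]
 [ 0.4592 -0.1893  0.085 ]
 [ 0.4637 -0.201   0.085 ]
 [ 0.4277 -0.2054  0.085 ]] [ 0.4450761  -0.19712574  0.085     ]
[[ 0.392  -0.1976  0.055 ]
 [ 0.4972 -0.1832  0.055 ]
 [ 0.5059 -0.2232  0.055 ]
 [ 0.3914 -0.2377  0.055 ]]
```

Run:
```python
from h import *
tool(); im,cp=shot('wrist','w3.png')
print(unproj([[283,264],[364,264],[364,292],[283,292]],0.085,cp).round(4), unproj([[323,278]],0.085,cp))
cv2.imwrite('pics/w3z.png',cv2.resize(im[170:330,180:460],None,fx=2.5,fy=2.5)[:,:,::-1])
```

```text
t 3.55 pos [ 0.4455 -0.2056  0.0843] y [-0.001  0.001 -1.   ] z [ 0.993  0.122 -0.001] open 0.762 F [-1.  -0.   0.1] q [-0.67  0.19  1.93  0.    1.03 -0.8 ]
[[ 0.4277 -0.2054  0.085 ]
 [ 0.4637 -0.201   0.085 ]
 [ 0.466  -0.2154  0.085 ]
 [ 0.4289 -0.2199  0.085 ]] [[ 0.44633165 -0.21030445  0.085     ]]
```

View pics/w3z.png

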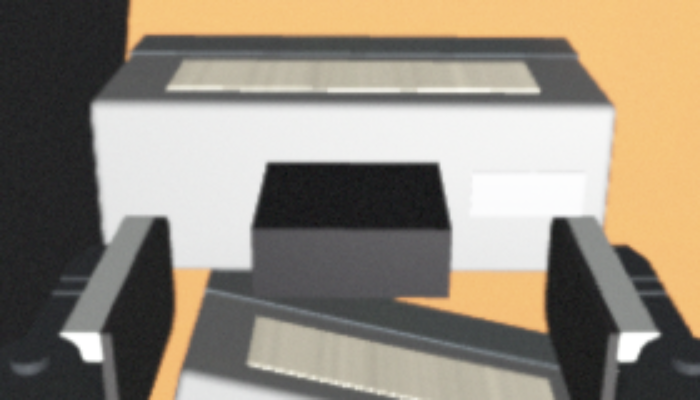

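```bash
python3 -m pendant '[0.001,-0.003,-0.012,0,0,0,0.065, 0,0,-0.011,0,0,0,0.065, 0,0,0,0,0,0,0.03, 0,0,0,0,0,0,0.03, 0,0,0,0,0,0,0.03, 0,0,0,0,0,0,0.03, 0,0,0,0,0,0,0.03]'
```

```text
time_s: 4.47
eef_pos: [0.447, -0.2099, 0.0613]
eef_rot: [-0.529, 0.529, -0.469, 0.469]
wrist_force: [0.4, 0.3, -0.5]
opening: 0.409
```

```bash
python3 -m pendant '[0,0,0.03,0,0,0,0.03, 0,0,0.04,0,0,0,0.03, 0,0,0.04,0,0,0,0.03, 0.005,0.03,0.035,0,0,0,0.03, 0.006,0.04,0,0,0,-3,0.03, 0.006,0.04,0,0,0,-3,0.03, 0.006,0.04,0,0,0,-3,0.03, 0.006,0.04,0,0,0,-3,0.03, 0.006,0.04,0,0,0,-3,0.03, 0.006,0.03,0,0,0,-1.5,0.03, 0,0,0,0,0,0,0.03, 0,0,0,0,0,0,0.03]'
python3 - <<'E'
from h import *
tool(); im,cp=shot('wrist','w4.png')
E
```

```text
time_s: 5.98
eef_pos: [0.4876, 0.0499, 0.206]
eef_rot: [0.456, -0.457, 0.54, -0.54]
wrist_force: [-0.5, -0.5, -1.8]
opening: 0.405
t 5.97 pos [0.4876 0.0499 0.206 ] y [-0.001 -0.    -1.   ] z [ 0.986 -0.166 -0.001] open 0.405 F [-0.5 -0.5 -1.8] q [-0.14  0.01  1.84 -0.    1.29  0.03]
```

View pics/w4.png

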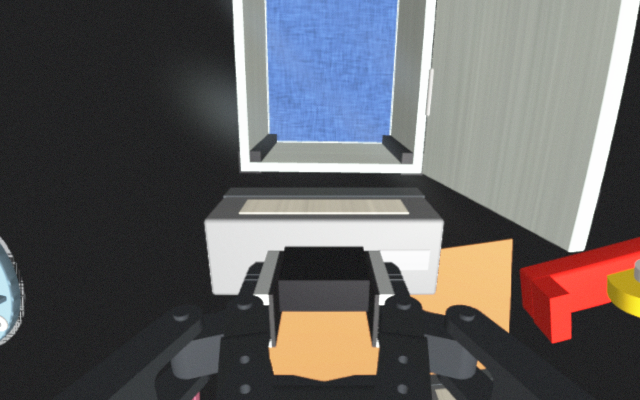

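Run:
```python
from h import *
tool(); im,cp=shot('wrist','w5.png')
cv2.imwrite('pics/w5z.png',cv2.resize(im[0:200,200:460],None,fx=3,fy=3)[:,:,::-1])
```

```text
t 6.03 pos [0.4877 0.0495 0.2061] y [-0.001 -0.    -1.   ] z [ 0.986 -0.167 -0.   ] open 0.406 F [-0.5 -0.4 -1.6] q [-0.14  0.01  1.84 -0.    1.29  0.03]
```

View pics/w5z.png

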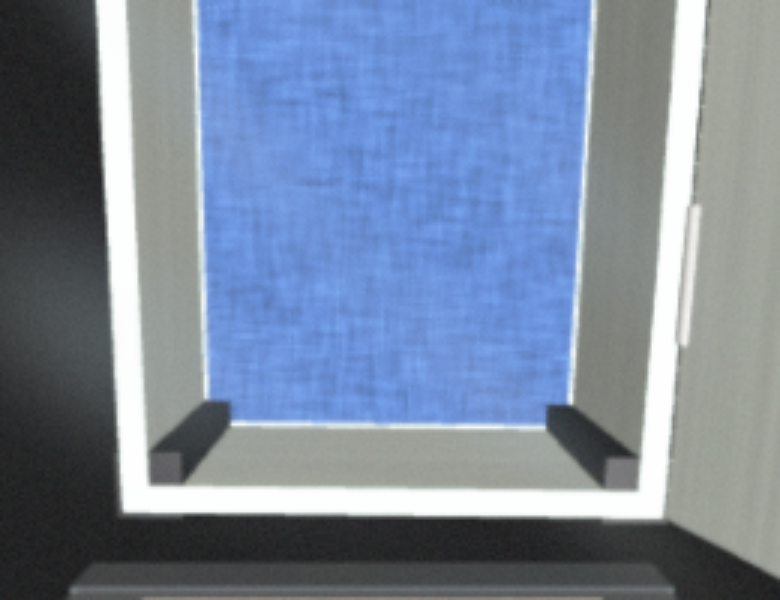

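Run:
```python
from h import *
cp=campose('wrist')
Z=lambda l:np.array(l)/3+[200,0]
c=unproj(Z([[123,514],[664,518],[98,0],[708,0],[149,486],[641,489]]),.1,cp)
print(c.round(4), np.linalg.norm(c[1]-c[0]))
for a,b in((0,2),(1,3)):
    d=c[b]-c[a];print(np.degrees(np.arctan2(-d[0],d[1])))
d=c[1]-c[0];print(np.degrees(np.arctan2(d[1],d[0])))
# pillar tops
p=unproj(Z([[151,482],[182,480],[184,453],[156,452]]),.09,cp);print(p.round(4))
i=.5*(c[0]+c[1]);ey=c[2]+c[3]-c[0]-c[1];ey/=np.linalg.norm(ey);print('ey',ey,'wall mid outer',i,'centre est',i+ey*.136)
# own box yaw & centre: held
ctr=np.array([.4877,.0495]);
for q in boxmodel(.4877,.0495,np.radians(-9.6),.206-.0583,cp): print(q.round(0).tolist())
```

```text
[[0.4329 0.0779 0.1   ]
 [0.5608 0.055  0.1   ]
 [0.4535 0.1881 0.1   ]
 [0.581  0.1665 0.1   ]
 [0.4407 0.0835 0.1   ]
 [0.556  0.063  0.1   ]] 0.12991448289121799
-10.587050859004307
-10.250238422920555
-10.167679261621654
[[0.439  0.0827 0.09  ]
 [0.4466 0.0818 0.09  ]
 [0.4486 0.0883 0.09  ]
 [0.4419 0.0897 0.09  ]]
ey [ 1.80822722e-01  9.83515706e-01 -1.23170173e-16] wall mid outer [0.49687635 0.06648043 0.1       ] centre est [0.52146824 0.20023856 0.1       ]
[[444.0, 221.0], [435.0, 297.0], [210.0, 297.0], [201.0, 221.0]]
[[369.0, 282.0], [368.0, 313.0], [277.0, 313.0], [275.0, 282.0]]
```

```bash
python3 -m pendant '[0.008,0.026,0,0,0,-0.7,0.03, 0.0077,0.026,0,0,0,0,0.03, 0,0,0,0,0,0,0.03, 0,0,-0.03,0,0,0,0.03, 0,0,-0.02,0,0,0,0.03, 0,0,-0.005,0,0,0,0.03, 0,0,0,0,0,0,0.03]'
python3 - <<'E'
from h import *
tool(); im,cp=shot('wrist','w6.png')
E
```

```text
time_s: 6.95
eef_pos: [0.5038, 0.1013, 0.1515]
eef_rot: [-0.453, 0.453, -0.543, 0.543]
wrist_force: [-0.2, 0.3, -1.8]
opening: 0.408
t 6.95 pos [0.5038 0.1013 0.1515] y [-0. -0. -1.] z [ 0.984 -0.179 -0.   ] open 0.408 F [-0.2  0.3 -1.8] q [-0.03  0.13  1.83 -0.    1.18  0.15]
```

View pics/w6.png

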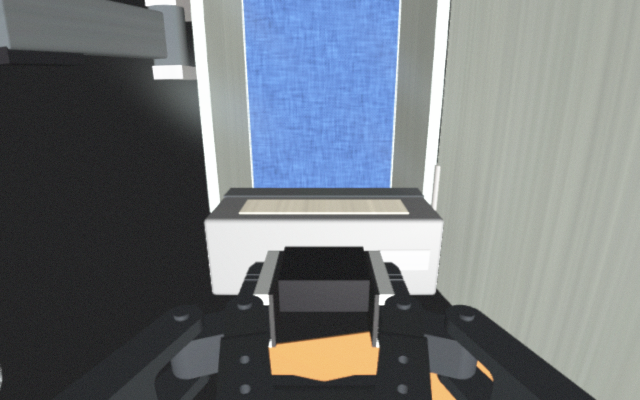

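Run:
```python
import cv2
im=cv2.imread('pics/w6.png'); cv2.imwrite('pics/w6z.png',cv2.resize(im[120:260,190:460],None,fx=2.9,fy=2.9))
```

```text
(no output)
```

View pics/w6z.png

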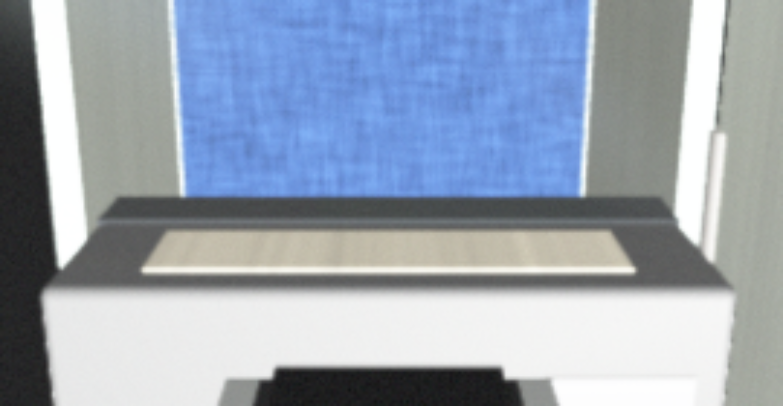

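```bash
python3 -m pendant '[-0.0007,0,-0.015,0,0,0,0.03, 0,0,-0.02,0,0,0,0.03, 0,0,-0.02,0,0,0,0.03, 0,0,-0.02,0,0,0,0.03, 0,0,-0.008,0,0,0,0.03, 0,0,0,0,0,0,0.03]'
```

```text
time_s: 7.75
eef_pos: [0.5026, 0.1021, 0.0678]
eef_rot: [0.453, -0.453, 0.543, -0.543]
wrist_force: [0.0, -0.2, -1.7]
opening: 0.406
```

```bash
python3 -m pendant '[0,0,-0.0025,0,0,0,0.03, -0.0005,-0.003,0,0,0,0,0.03, -0.0005,-0.003,0,0,0,0,0.03, 0,0,0,0,0,0,0.03]'; python3 -m pendant '[-0.0002,-0.001,0,0,0,0,0.03, -0.0002,-0.001,0,0,0,0,0.03]';  python3 -m pendant '[-0.0002,-0.001,0,0,0,0,0.03, 0,0,0,0,0,0,0.03]'
```

```text
time_s: 8.25
eef_pos: [0.5021, 0.0958, 0.0661]
eef_rot: [-0.453, 0.453, -0.543, 0.543]
wrist_force: [0.6, -1.0, -2.5]
opening: 0.406
time_s: 8.5
eef_pos: [0.5016, 0.0941, 0.0658]
eef_rot: [-0.453, 0.453, -0.543, 0.543]
wrist_force: [-0.8, -0.7, -2.6]
opening: 0.404
time_s: 8.75
eef_pos: [0.5013, 0.0931, 0.0658]
eef_rot: [0.453, -0.453, 0.543, -0.543]
wrist_force: [-0.3, -0.2, -2.4]
opening: 0.409
```

```bash
python3 -m pendant '[0,0,-0.001,0,0,0,0.03, 0,0,0,0,0,0,0.045, 0,0,0,0,0,0,0.06, 0,0,0,0,0,0,0.06, 0,0,0,0,0,0,0.06, 0,0,0.02,0,0,0,0.06, 0,0,0.03,0,0,0,0.06, 0,0,0.04,0,0,0,0.065, 0,0,0.04,0,0,0,0.065, 0,0,0,0,0,0,0.065]'
python3 - <<'E'
from h import *
tool(); im,cp=shot('wrist','w7.png'); im,cp=shot('top','t2.png')
cv2.imwrite('pics/t2z.png',cv2.resize(im[130:260,210:440],None,fx=3.4,fy=3.4,interpolation=cv2.INTER_CUBIC)[:,:,::-1])
E
```

```text
time_s: 10.0
eef_pos: [0.5038, 0.0931, 0.1986]
eef_rot: [-0.455, 0.451, -0.541, 0.545]
wrist_force: [0.4, 0.4, 0.2]
opening: 0.759
t 10.0 pos [0.5038 0.0931 0.1986] y [ 0.007 -0.    -1.   ] z [ 0.984 -0.178  0.007] open 0.759 F [0.4 0.4 0.2] q [-0.05  0.07  1.8   0.    1.26  0.13]
```

View pics/w7.png

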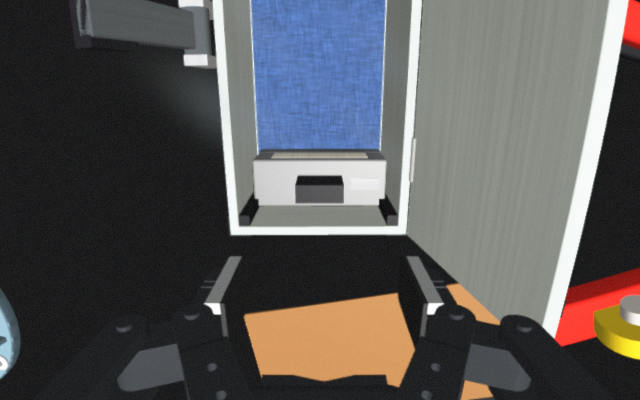

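View pics/t2z.png

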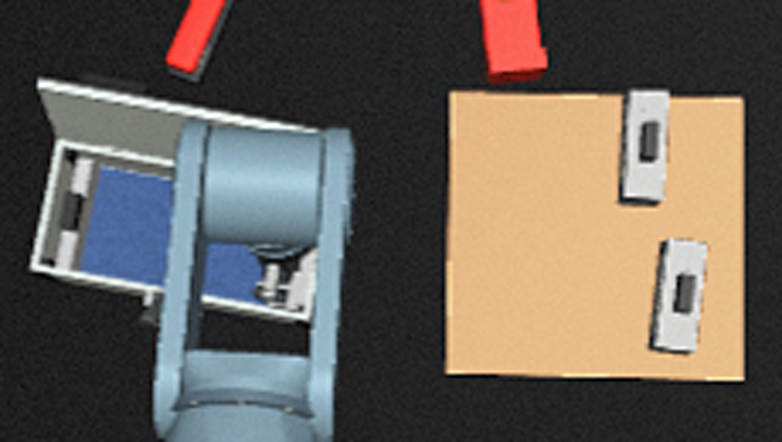

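Cartridge 1 stands in the case near the end wall (wrist picture, (320,180)). The other two haven't moved. Next I fetch the near one on the mat.

```bash
python3 -m pendant '[-0.004,-0.042,0,0,0,0.2,0.065, -0.004,-0.042,0,0,0,0.2,0.065, -0.004,-0.042,0,0,0,0.2,0.065, -0.004,-0.042,0,0,0,0.2,0.065, -0.004,-0.042,0,0,0,0.2,0.065, -0.004,-0.042,0,0,0,0.2,0.065, -0.004,-0.042,0,0,0,0.2,0.065, -0.005,-0.042,0,0,0,0.2,0.065, -0.005,-0.0436,-0.03,0,0,0.2,0.065, 0,0,-0.04,0,0,0,0.065, 0,0,0,0,0,0,0.065, 0,0,0,0,0,0,0.065]'
python3 - <<'E'
from h import *
tool(); im,cp=shot('wrist','w8.png')
for q in boxmodel(.462,-.2865,np.radians(-8.5),.003,cp): print(q.round(0).tolist())
E
```

```text
time_s: 11.6
eef_pos: [0.4635, -0.2861, 0.125]
eef_rot: [0.462, -0.462, 0.536, -0.535]
wrist_force: [0.5, 0.1, 0.5]
opening: 0.761
t 11.6 pos [ 0.4635 -0.2861  0.125 ] y [-0.     0.001 -1.   ] z [ 0.989 -0.147 -0.001] open 0.761 F [0.5 0.1 0.5] q [-0.77  0.24  1.77  0.    1.13 -0.62]
[[409.0, 184.0], [404.0, 243.0], [237.0, 243.0], [232.0, 185.0]]
[[353.0, 222.0], [352.0, 245.0], [288.0, 245.0], [288.0, 222.0]]
```

View pics/w8.png

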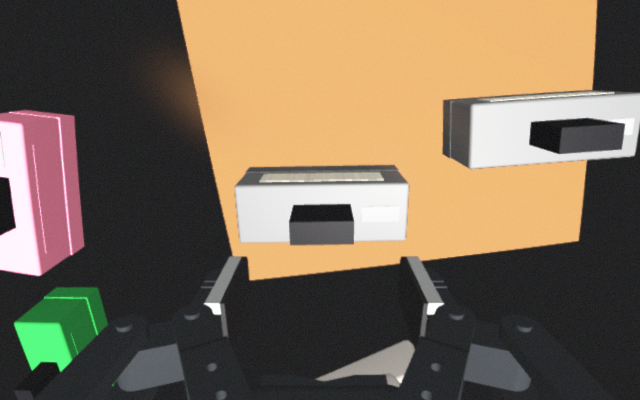

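```bash
python3 -m pendant '[0,0.0005,-0.03,0,0,0,0.065, 0,0,-0.02,0,0,0,0.065, 0,0,-0.0135,0,0,0,0.065, 0,0,0,0,0,0,0.065, 0,0,0,0,0,0,0.03, 0,0,0,0,0,0,0.03, 0,0,0,0,0,0,0.03, 0,0,0,0,0,0,0.03, 0,0,0,0,0,0,0.03]'
```

```text
time_s: 12.78
eef_pos: [0.4642, -0.2868, 0.0627]
eef_rot: [-0.462, 0.462, -0.535, 0.536]
wrist_force: [-0.5, 0.6, 6.2]
opening: 0.413
```

```bash
python3 -m pendant '[0,0,0.03,0,0,0,0.03, 0,0,0.04,0,0,0,0.03, 0,0.006,0.04,0,0,0,0.03, 0,0.042,0.03,0,0,-0.3,0.03, 0.005,0.042,0,0,0,-0.3,0.03, 0.005,0.042,0,0,0,-0.3,0.03, 0.005,0.042,0,0,0,-0.3,0.03, 0.005,0.042,0,0,0,-0.3,0.03, 0.005,0.042,0,0,0,-0.3,0.03, 0.005,0.042,0,0,0,0,0.03, 0.005,0.042,0,0,0,0,0.03, 0.005,0.042,0,0,0,0,0.03]'
python3 -m pendant '[0.005,0.042,0,0,0,0,0.03, 0,0,-0.02,0,0,0,0.03, 0,0,-0.03,0,0,0,0.03, 0,0,0,0,0,0,0.03, 0,0,0,0,0,0,0.03]'
python3 - <<'E'
from h import *
tool(); im,cp=shot('wrist','w9.png');cv2.imwrite('pics/w9z.png',cv2.resize(im[100:300,190:460],None,fx=2.9,fy=2.9)[:,:,::-1])
E
```

```text
time_s: 14.28
eef_pos: [0.5028, 0.0994, 0.2007]
eef_rot: [0.453, -0.453, 0.543, -0.543]
wrist_force: [0.2, -1.1, -3.6]
opening: 0.409
time_s: 14.9
eef_pos: [0.5084, 0.1399, 0.1519]
eef_rot: [0.453, -0.453, 0.543, -0.543]
wrist_force: [0.4, -0.9, -3.2]
opening: 0.404
t 14.9 pos [0.5084 0.1399 0.1519] y [-0.  0. -1.] z [ 0.984 -0.179 -0.   ] open 0.404 F [ 0.4 -0.9 -3.2] q [0.04 0.16 1.8  0.   1.18 0.22]
```

View pics/w9z.png

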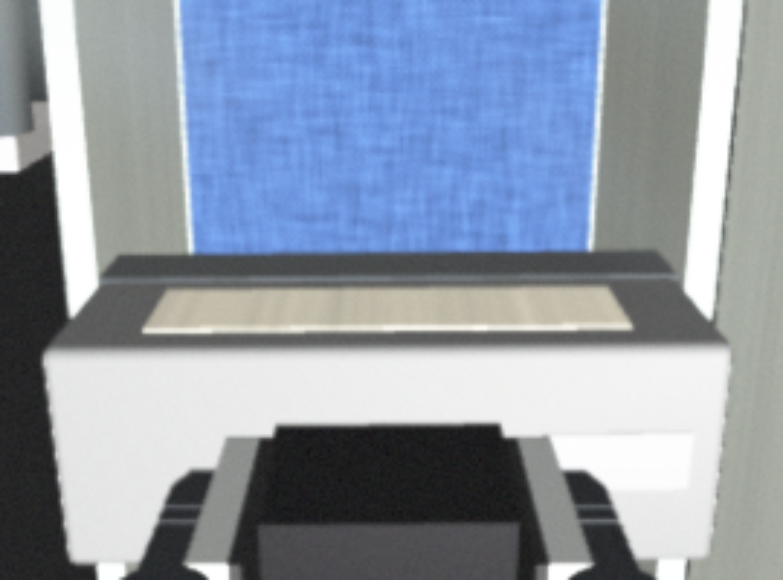

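```bash
python3 -m pendant '[0.0012,0,-0.015,0,0,0,0.03, 0,0,-0.02,0,0,0,0.03, 0,0,-0.02,0,0,0,0.03, 0,0,-0.02,0,0,0,0.03, 0,0,-0.008,0,0,0,0.03, 0,0,0,0,0,0,0.03]';  python3 -m pendant '[0,0,-0.002,0,0,0,0.03, 0,0,0,0,0,0,0.03]'
```

```text
time_s: 15.7
eef_pos: [0.5092, 0.1399, 0.0678]
eef_rot: [0.453, -0.454, 0.543, -0.543]
wrist_force: [-0.4, 0.4, -3.4]
opening: 0.407
time_s: 15.95
eef_pos: [0.5101, 0.14, 0.0669]
eef_rot: [-0.454, 0.453, -0.543, 0.543]
wrist_force: [-0.7, 0.8, -3.6]
opening: 0.409
```

```bash
python3 -m pendant '[0,0,-0.0015,0,0,0,0.03, 0,0,0,0,0,0,0.045, 0,0,0,0,0,0,0.06, 0,0,0,0,0,0,0.06, 0,0,0,0,0,0,0.06, 0,0,0.02,0,0,0,0.06, 0,0,0.03,0,0,0,0.06, 0,0,0.04,0,0,0,0.065, 0,0,0.04,0,0,0,0.065, 0,-0.045,0,0,0,0,0.065, 0,-0.045,0,0,0,0,0.065, 0,-0.045,0,0,0,0,0.065]'; python3 -m pendant '[0,-0.045,0,0,0,0,0.065, 0.02,-0.0427,0,0,0,1,0.065, 0.02,-0.0427,0,0,0,1,0.065, 0.02,-0.0427,0,0,0,1,0.065, 0.02,-0.0427,0,0,0,1,0.065, 0.021,-0.0427,-0.03,0,0,1,0.065, 0,0,-0.04,0,0,0,0.065, 0,0,0,0,0,0,0.065, 0,0,0,0,0,0,0.065]'
python3 - <<'E'
from h import *
tool(); im,cp=shot('wrist','w10.png')
for q in boxmodel(.611,-.2535,np.radians(-5.2),.003,cp): print(q.round(0).tolist())
E
```

```text
time_s: 17.45
eef_pos: [0.5095, 0.0038, 0.195]
eef_rot: [-0.454, 0.453, -0.542, 0.543]
wrist_force: [0.3, -0.1, -0.2]
opening: 0.762
time_s: 18.58
eef_pos: [0.611, -0.2533, 0.126]
eef_rot: [-0.477, 0.476, -0.522, 0.523]
wrist_force: [-0.2, -1.0, -0.0]
opening: 0.762
t 18.57 pos [ 0.611  -0.2533  0.126 ] y [ 0.001 -0.    -1.   ] z [ 0.996 -0.091  0.001] open 0.762 F [-0.2 -1.  -0. ] q [-0.57  0.47  1.46  0.    1.21 -0.48]
[[411.0, 183.0], [406.0, 241.0], [239.0, 242.0], [235.0, 183.0]]
[[355.0, 220.0], [355.0, 243.0], [291.0, 244.0], [290.0, 221.0]]
```

View pics/w10.png

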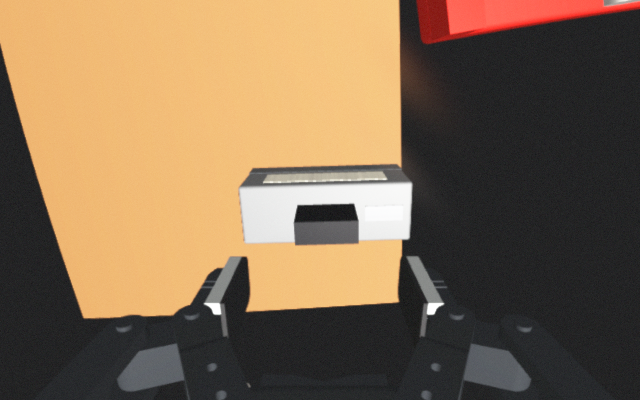

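```bash
python3 -m pendant '[0.002,0,-0.03,0,0,1,0.065, 0,0,-0.02,0,0,0,0.065, 0,0,-0.0135,0,0,0,0.065, 0,0,0,0,0,0,0.065, 0,0,0,0,0,0,0.03, 0,0,0,0,0,0,0.03, 0,0,0,0,0,0,0.03, 0,0,0,0,0,0,0.03, 0,0,0,0,0,0,0.03]'
python3 - <<'E'
from h import *
tool(); im,cp=shot('wrist','w11.png');im,cp=shot('top','t3.png')
cv2.imwrite('pics/t3z.png',cv2.resize(im[130:260,210:440],None,fx=3.4,fy=3.4,interpolation=cv2.INTER_CUBIC)[:,:,::-1])
E
```

```text
time_s: 19.75
eef_pos: [0.6134, -0.254, 0.0626]
eef_rot: [-0.481, 0.481, -0.518, 0.519]
wrist_force: [0.2, 0.2, 5.3]
opening: 0.403
t 19.75 pos [ 0.6134 -0.254   0.0626] y [ 0.002 -0.001 -1.   ] z [ 0.997 -0.075  0.002] open 0.403 F [0.2 0.2 5.3] q [-0.57  0.55  1.48 -0.    1.11 -0.5 ]
```

View pics/t3z.png

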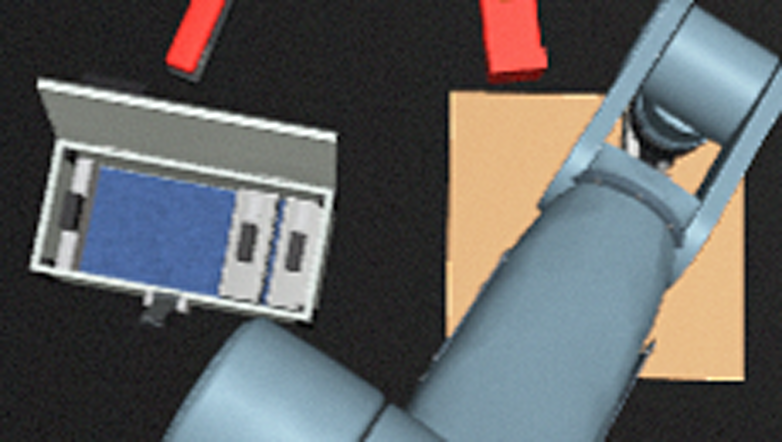

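```bash
python3 -m pendant '[0,0,0.03,0,0,0,0.03, 0,0,0.04,0,0,0,0.03, 0,0,0.04,0,0,0,0.03, -0.0225,0.042,0.03,0,0,-1,0.03, -0.0225,0.042,0,0,0,-1,0.03, -0.0225,0.042,0,0,0,-1,0.03, -0.0225,0.042,0,0,0,-1,0.03, -0.0225,0.042,0,0,0,-1,0.03, 0.0035,0.046,0,0,0,-1,0.03, 0.0035,0.046,0,0,0,0,0.03, 0.0035,0.046,0,0,0,0,0.03, 0.0035,0.046,0,0,0,0,0.03]'
python3 -m pendant '[0.0035,0.046,0,0,0,0,0.03, 0,0,-0.02,0,0,0,0.03, 0,0,-0.03,0,0,0,0.03, 0,0,0,0,0,0,0.03, 0,0,0,0,0,0,0.03]'
python3 - <<'E'
from h import *
tool(); im,cp=shot('wrist','w12.png');cv2.imwrite('pics/w12z.png',cv2.resize(im[100:300,190:460],None,fx=2.9,fy=2.9)[:,:,::-1])
E
```

```text
time_s: 21.35
eef_pos: [0.5134, 0.1419, 0.2008]
eef_rot: [0.453, -0.453, 0.543, -0.543]
wrist_force: [1.0, -0.1, -1.3]
opening: 0.407
time_s: 21.98
eef_pos: [0.5177, 0.1864, 0.1519]
eef_rot: [-0.453, 0.453, -0.543, 0.543]
wrist_force: [0.5, -0.5, -1.2]
opening: 0.407
t 21.98 pos [0.5177 0.1864 0.1519] y [ 0.  0. -1.] z [ 0.984 -0.179  0.   ] open 0.407 F [ 0.5 -0.5 -1.2] q [0.13 0.21 1.74 0.   1.19 0.31]
```

View pics/w12z.png

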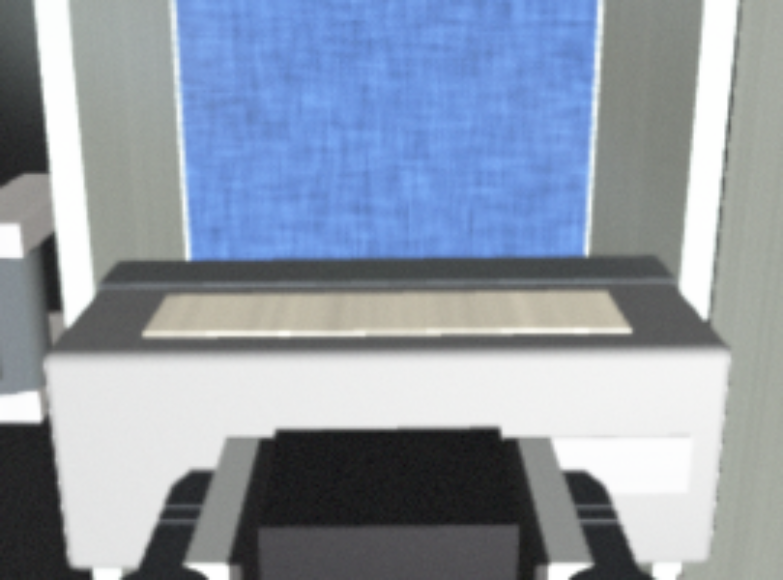

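```bash
python3 -m pendant '[0.0004,0,-0.015,0,0,0,0.03, 0,0,-0.02,0,0,0,0.03, 0,0,-0.02,0,0,0,0.03, 0,0,-0.02,0,0,0,0.03, 0,0,-0.008,0,0,0,0.03, 0,0,0,0,0,0,0.03]';  python3 -m pendant '[0,0,-0.003,0,0,0,0.03, 0,0,0,0,0,0,0.03, 0,0,0,0,0,0,0.045, 0,0,0,0,0,0,0.06, 0,0,0,0,0,0,0.06, 0,0,0,0,0,0,0.06, 0,0,0.02,0,0,0,0.06, 0,0,0.03,0,0,0,0.06, 0,0,0.04,0,0,0,0.065, 0,0,0,0,0,0,0.065, 0,0,0,0,0,0,0.065]'
python3 - <<'E'
from h import *
tool(); im,cp=shot('wrist','w13.png')
E
```

```text
time_s: 22.78
eef_pos: [0.5176, 0.1864, 0.0678]
eef_rot: [0.453, -0.453, 0.543, -0.543]
wrist_force: [-0.3, -1.0, -2.6]
opening: 0.405
time_s: 24.15
eef_pos: [0.5177, 0.1865, 0.1549]
eef_rot: [0.453, -0.453, 0.543, -0.543]
wrist_force: [-0.2, 0.1, -0.8]
opening: 0.755
t 24.15 pos [0.5177 0.1865 0.1549] y [-0. -0. -1.] z [ 0.984 -0.178 -0.   ] open 0.755 F [-0.2  0.1 -0.8] q [0.13 0.21 1.74 0.   1.2  0.31]
```

View pics/w13.png

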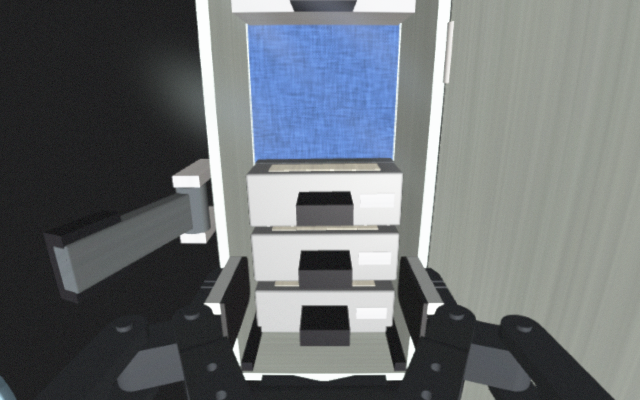

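```bash
python3 -m pendant '[0.0073,0.04,0,0,0,0,0.065, 0.0073,0.04,0,0,0,0,0.065, 0,0,0,0,0,0,0.065, 0,0,0,0,0,0,0.065]'
python3 - <<'E'
from h import *
print(unproj(np.array([[73,213]])/3.4+[210,130],0.085,campose('top')))
tool(); im,cp=shot('wrist','w14.png')
E
```

```text
time_s: 24.7
eef_pos: [0.5316, 0.266, 0.1538]
eef_rot: [0.452, -0.454, 0.543, -0.542]
wrist_force: [-1.2, -0.3, -0.7]
opening: 0.758
[[0.53543593 0.30819877 0.085     ]]
t 24.7 pos [0.5316 0.266  0.1538] y [-0.003 -0.001 -1.   ] z [ 0.984 -0.178 -0.002] open 0.758 F [-1.2 -0.3 -0.7] q [ 0.26  0.3   1.62 -0.    1.22  0.44]
```

View pics/w14.png

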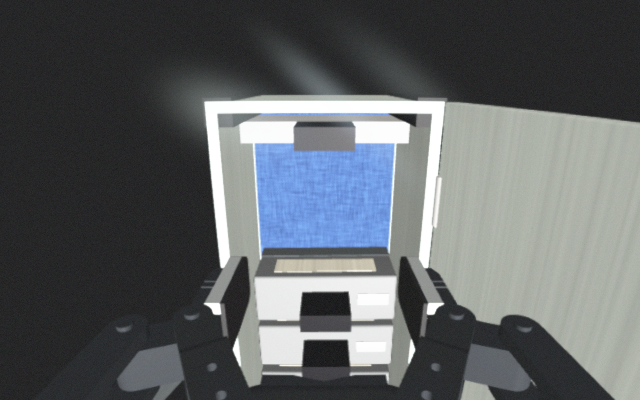

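Run:
```python
from h import *
cp=campose('wrist')
p=unproj([[295,127],[354,127],[354,150],[297,150]],0.089,cp);print(p.round(4),p.mean(0).round(4),np.linalg.norm(p[1]-p[0]),np.linalg.norm(p[2]-p[1]))
c=p.mean(0)[:2]-[.49688,.06648];print('along',c@[.1808,.9835],'lat',c@[.9835,-.1808])
```

```text
[[0.5259 0.3229 0.089 ]
 [0.5594 0.3167 0.089 ]
 [0.5573 0.3035 0.089 ]
 [0.5243 0.3095 0.089 ]] [0.5417 0.3131 0.089 ] 0.03405690520168491 0.013418769696528842
along 0.25069043999903556 lat -0.0005202243043626524
```

```bash
python3 -m pendant '[0.0045,0.023,0,0,0,0,0.065, 0.0045,0.0238,-0.02,0,0,0,0.065, 0,0,-0.03,0,0,0,0.065, 0,0,-0.025,0,0,0,0.065, 0,0,-0.013,0,0,0,0.065, 0,0,0,0,0,0,0.06, 0,0,0,0,0,0,0.03, 0,0,0,0,0,0,0.03, 0,0,0,0,0,0,0.03, 0,0,0,0,0,0,0.03, 0,0,0,0,0,0,0.03]'
python3 - <<'E'
from h import *
tool(); im,cp=shot('wrist','w15.png')
E
```

```text
time_s: 26.12
eef_pos: [0.5405, 0.3137, 0.069]
eef_rot: [0.453, -0.454, 0.543, -0.542]
wrist_force: [-8.4, -1.4, 6.9]
opening: 0.406
t 26.12 pos [0.5405 0.3137 0.069 ] y [-0.002  0.    -1.   ] z [ 0.984 -0.178 -0.002] open 0.406 F [-8.4 -1.4  6.9] q [0.34 0.47 1.58 0.   1.09 0.51]
```

View pics/w15.png

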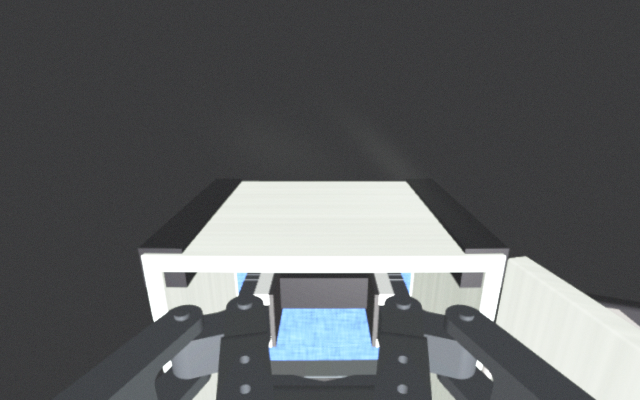

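```bash
python3 -m pendant '[-0.0008,0,0.001,0,0,0,0.03, -0.0009,-0.0049,0,0,0,0,0.03, -0.0018,-0.0098,0,0,0,0,0.03, -0.0018,-0.0098,0,0,0,0,0.03, -0.0018,-0.0098,0,0,0,0,0.03]'; python3 -m pendant '[-0.0018,-0.0098,0,0,0,0,0.03, -0.0018,-0.0098,0,0,0,0,0.03, -0.0018,-0.0098,0,0,0,0,0.03, -0.0018,-0.0098,0,0,0,0,0.03, -0.0018,-0.0098,0,0,0,0,0.03]'
python3 - <<'E'
from h import *
tool(); im,cp=shot('wrist','w16.png')
E
```

```text
time_s: 26.8
eef_pos: [0.5344, 0.2804, 0.0691]
eef_rot: [0.454, -0.452, 0.543, -0.542]
wrist_force: [-2.5, 7.1, -0.8]
opening: 0.405
time_s: 27.42
eef_pos: [0.5255, 0.2312, 0.069]
eef_rot: [0.454, -0.452, 0.543, -0.542]
wrist_force: [-2.9, 7.6, -1.4]
opening: 0.401
t 27.43 pos [0.5255 0.2312 0.069 ] y [ 0.001  0.003 -1.   ] z [ 0.984 -0.178  0.   ] open 0.401 F [-2.9  7.6 -1.4] q [0.21 0.37 1.73 0.   1.04 0.38]
```

View pics/w16.png

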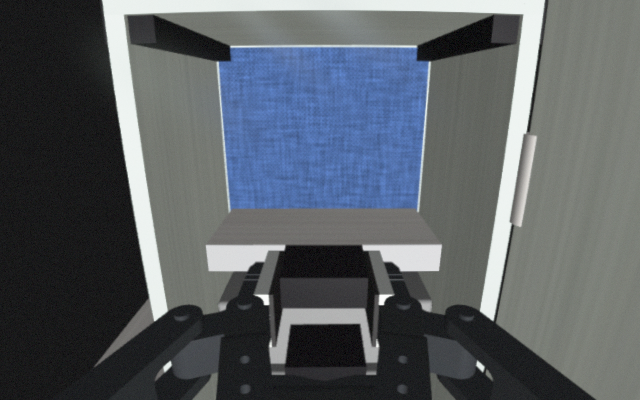

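```bash
python3 -m pendant '[-0.0014,-0.0079,0,0,0,0,0.03, -0.0014,-0.0079,0,0,0,0,0.03, -0.0009,-0.0049,0,0,0,0,0.03, 0,0,0,0,0,0,0.03]'; python3 -m pendant '[-0.0007,-0.0039,0,0,0,0,0.03, -0.0007,-0.0039,0,0,0,0,0.03, 0,0,0,0,0,0,0.03]';python3 -m pendant '[-0.0004,-0.002,0,0,0,0,0.03, 0,0,0,0,0,0,0.03]';python3 -m pendant '[-0.0004,-0.002,0,0,0,0,0.03, 0,0,0,0,0,0,0.03]'
```

```text
time_s: 27.98
eef_pos: [0.5217, 0.2101, 0.069]
eef_rot: [0.454, -0.453, 0.543, -0.542]
wrist_force: [-2.8, 4.5, 1.4]
opening: 0.406
time_s: 28.35
eef_pos: [0.5204, 0.2029, 0.069]
eef_rot: [0.454, -0.452, 0.543, -0.542]
wrist_force: [-3.8, 6.9, -0.5]
opening: 0.406
time_s: 28.6
eef_pos: [0.5201, 0.2012, 0.069]
eef_rot: [0.454, -0.452, 0.543, -0.542]
wrist_force: [-1.5, 9.1, 0.2]
opening: 0.408
time_s: 28.85
eef_pos: [0.5198, 0.1994, 0.069]
eef_rot: [0.454, -0.452, 0.543, -0.542]
wrist_force: [-0.6, 9.0, -1.2]
opening: 0.406
```

```bash
python3 -m pendant '[-0.0004,-0.002,0,0,0,0,0.03, 0,0,0,0,0,0,0.03]';python3 -m pendant '[-0.0003,-0.0015,0,0,0,0,0.03, 0,0,0,0,0,0,0.03]'
python3 - <<'E'
from h import *
tool(); im,cp=shot('wrist','w17.png')
E
```

```text
time_s: 29.1
eef_pos: [0.5196, 0.1985, 0.069]
eef_rot: [0.455, -0.451, 0.544, -0.542]
wrist_force: [0.3, 14.6, -3.4]
opening: 0.403
time_s: 29.35
eef_pos: [0.5196, 0.1985, 0.0691]
eef_rot: [0.456, -0.45, 0.544, -0.541]
wrist_force: [1.6, 21.5, -5.7]
opening: 0.401
t 29.35 pos [0.5196 0.1985 0.0691] y [ 0.003  0.008 -1.   ] z [ 0.984 -0.179  0.002] open 0.401 F [ 1.6 21.5 -5.7] q [0.15 0.34 1.78 0.01 1.02 0.32]
```

View pics/w17.png

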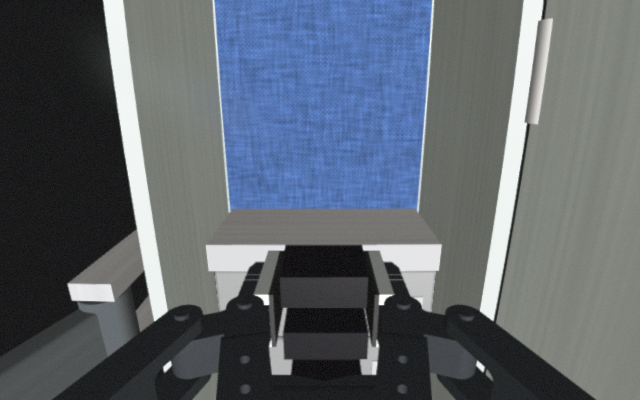

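```bash
python3 -m pendant '[0.0003,0.0015,0,0,0,0,0.03, 0,0,0,0,0,0,0.045, 0,0,0,0,0,0,0.06, 0,0,0,0,0,0,0.06, 0,0,0,0,0,0,0.06, 0,0,0.02,0,0,0,0.06, 0,0,0.03,0,0,0,0.06, 0,0,0.04,0,0,0,0.065, 0,0,0.04,0,0,0,0.065, 0,0,0.04,0,0,0,0.065, 0,0,0,0,0,0,0.065, 0,0,0,0,0,0,0.065]'
python3 - <<'E'
from h import *
tool(); im,cp=shot('wrist','w18.png')
E
```

```text
time_s: 30.9
eef_pos: [0.5189, 0.1953, 0.2378]
eef_rot: [0.453, -0.453, 0.543, -0.543]
wrist_force: [-0.4, -0.6, 0.7]
opening: 0.762
t 30.9 pos [0.5189 0.1953 0.2378] y [-0.001 -0.    -1.   ] z [ 0.984 -0.179 -0.001] open 0.762 F [-0.4 -0.6  0.7] q [ 0.15  0.13  1.65 -0.    1.36  0.33]
```

View pics/w18.png

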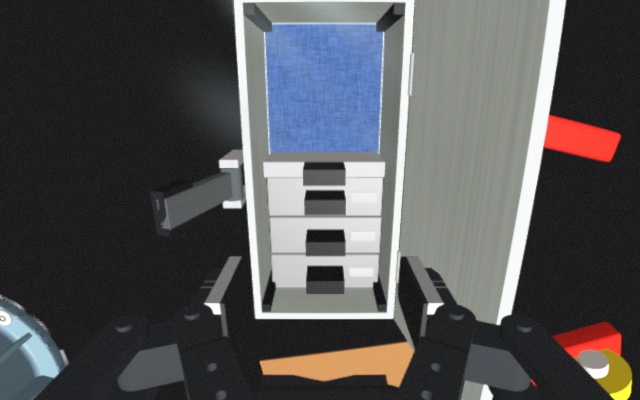

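Run:
```python
from h import *
cp=campose('wrist'); im=cv2.imread('pics/w18.png')
cv2.imwrite('pics/w18z.png',cv2.resize(im[130:330,220:430],None,fx=3,fy=3))
w=unproj([[257,319],[396,317]],.1,cp);print(w.round(4));m=w.mean(0)[:2]
for r,z in ((287,.058),(293,.088),(255,.058),(217,.058),(178,.058),(178,.059)):
    p=unproj([[325,r]],z,cp)[0,:2]-m; print(r,z,'along from inner wall',(p@[.1788,.984]-.006).round(4))
```

```text
[[0.4336 0.0778 0.1   ]
 [0.5622 0.0566 0.1   ]]
287 0.058 along from inner wall 0.0015
293 0.088 along from inner wall 0.0137
255 0.058 along from inner wall 0.0385
217 0.058 along from inner wall 0.0793
178 0.058 along from inner wall 0.1182
178 0.059 along from inner wall 0.1185
```

View pics/w18z.png

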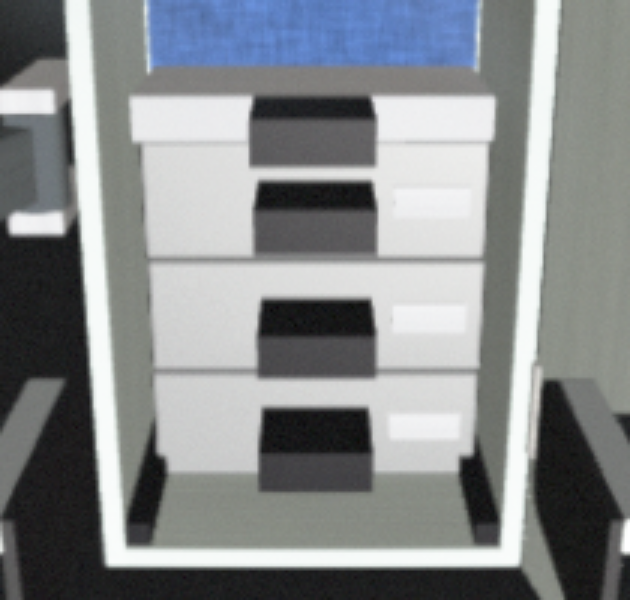

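Run:
```python
from h import *
cp=campose('top'); C=np.array([.519,.199]); ex=np.array([.984,-.179]);ey=np.array([.179,.984])
for th in np.arange(1.7,2.05,.05):
    pts=[]
    for sy in(.136,-.136):
        p=C+ex*(.0645-.129*np.cos(th))+ey*sy; pts.append([*p,.101+.129*np.sin(th)])
    print(round(th,2),((proj(pts,cp)-[210,130])*3.4).round(0).tolist(), np.round(pts[0],3))
s=campose('scene')
im,_=shot('scene','s2.png'); cv2.imwrite('pics/s2z.png',cv2.resize(im[140:270,300:460],None,fx=4,fy=4)[:,:,::-1])
```

```text
1.7 [[36.0, 95.0], [334.0, 150.0]] [0.623 0.318 0.229]
1.75 [[37.0, 89.0], [336.0, 143.0]] [0.629 0.317 0.228]
1.8 [[39.0, 82.0], [337.0, 137.0]] [0.636 0.316 0.227]
1.85 [[41.0, 76.0], [338.0, 130.0]] [0.642 0.315 0.225]
1.9 [[43.0, 70.0], [340.0, 124.0]] [0.648 0.314 0.223]
1.95 [[45.0, 64.0], [341.0, 118.0]] [0.654 0.313 0.221]
2.0 [[46.0, 58.0], [342.0, 112.0]] [0.66  0.312 0.218]
```

View pics/s2z.png

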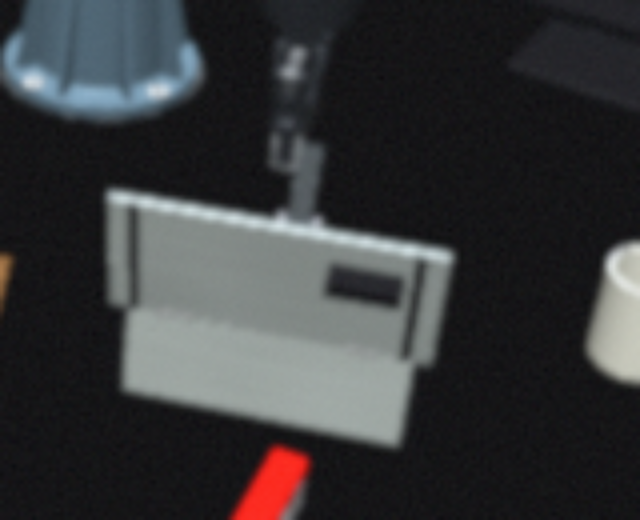

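```bash
python3 -m pendant '[0,0,0.04,0,0,-10,0, 0,0,0.045,0,0,-10,0, 0.02,-0.014,0,0,0,-10,0, 0.02,-0.014,0,0,0,-10,0, 0.02,-0.014,0,0,0,-10,0, 0.02,-0.014,0,0,0,-10,0, 0.018,-0.015,0,0,0,-10,0, 0.018,-0.015,0,0,0,-10,0, 0,0,0,0,0,-10,0, 0,0,0,0,0,0,0, 0,0,0,0,0,0,0]'
python3 - <<'E'
from h import *
tool(); im,cp=shot('wrist','w19.png'); im,_=shot('scene','s3.png'); cv2.imwrite('pics/s3z.png',cv2.resize(im[80:280,260:480],None,fx=3,fy=3)[:,:,::-1])
E
```

```text
time_s: 32.38
eef_pos: [0.6348, 0.1097, 0.3224]
eef_rot: [0.063, -0.062, -0.704, 0.704]
wrist_force: [0.3, 0.3, 0.2]
opening: -0.001
t 32.38 pos [0.6348 0.1097 0.3224] y [-0.002  0.    -1.   ] z [-0.175 -0.985  0.   ] open -0.001 F [0.3 0.3 0.2] q [-0.01  0.28  1.31  0.    1.56  1.73]
```

View pics/w19.png

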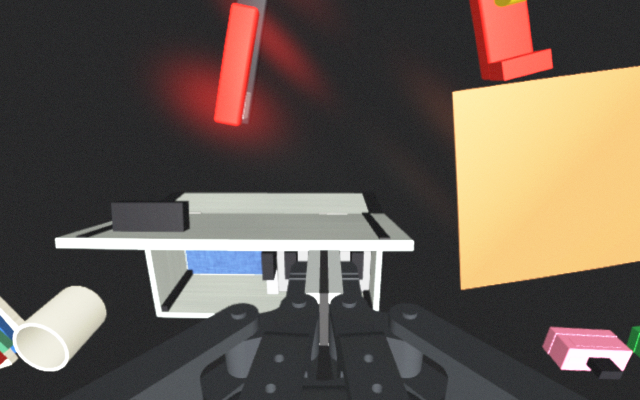

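View pics/s3z.png

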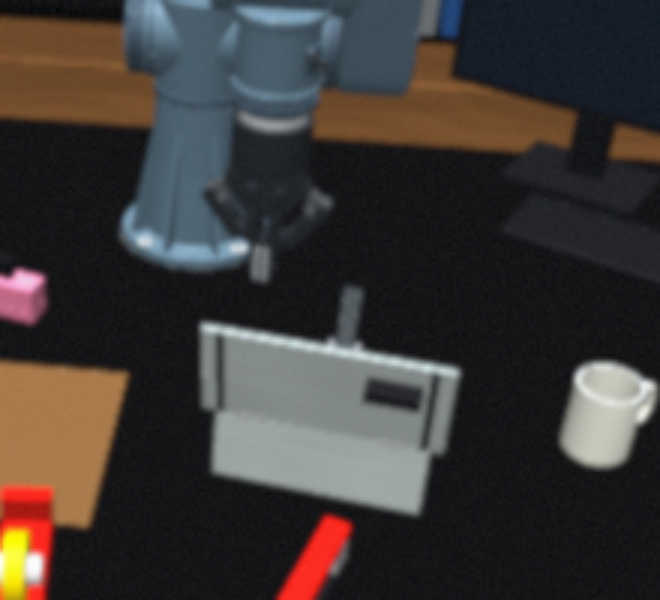

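Run:
```python
from h import *
cp=campose('wrist'); C=np.array([.5218,.2007]); ex=np.array([.984,-.179]);ey=np.array([.179,.984])
for th in (1.75,1.8,1.85,1.9,1.95):
    def P(r,t,sy):
        p=C+ex*(.0645-r*np.cos(th)+t*np.sin(th))+ey*sy; return [*p,.101+r*np.sin(th)+t*np.cos(th)]
    print(th,proj([P(.129,.008,.136),P(.129,.008,-.136),P(.129,0,.136),P(.129,0,-.136)],cp).round(0).tolist(),np.round(P(.129,.008,-.07),4))
```

```text
1.75 [[55.0, 241.0], [415.0, 242.0], [57.0, 251.0], [414.0, 253.0]] [0.6031 0.1147 0.2265]
1.8 [[55.0, 232.0], [415.0, 234.0], [56.0, 243.0], [414.0, 244.0]] [0.6092 0.1136 0.2248]
1.85 [[55.0, 224.0], [415.0, 225.0], [55.0, 234.0], [415.0, 236.0]] [0.6153 0.1125 0.2228]
1.9 [[55.0, 215.0], [415.0, 216.0], [55.0, 226.0], [415.0, 227.0]] [0.6212 0.1115 0.2205]
1.95 [[56.0, 207.0], [414.0, 207.0], [55.0, 217.0], [415.0, 218.0]] [0.627  0.1104 0.2179]
```

```bash
python3 -m pendant '[0,0,-0.04,0,0,0,0, 0,0,-0.04,0,0,0,0, 0,0,-0.04,0,0,0,0, 0,0,-0.007,0,0,0,0, 0,0,0,0,0,0,0, -0.0202,0.0037,0,0,0,0,0, -0.0202,0.0037,0,0,0,0,0, 0,0,0,0,0,0,0]'; python3 -m pendant '[-0.0202,0.0037,0,0,0,0,0, -0.0202,0.0037,0,0,0,0,0, -0.0202,0.0037,0,0,0,0,0, 0,0,0,0,0,0,0]'
python3 - <<'E'
from h import *
tool(); im,_=shot('wrist','w20.png')
E
```

```text
time_s: 33.48
eef_pos: [0.5958, 0.1172, 0.1995]
eef_rot: [-0.061, 0.065, 0.704, -0.704]
wrist_force: [0.1, 1.1, 0.4]
opening: -0.001
time_s: 33.98
eef_pos: [0.5347, 0.1281, 0.1977]
eef_rot: [-0.063, 0.064, 0.704, -0.704]
wrist_force: [-0.2, -0.1, 0.6]
opening: -0.003
t 33.98 pos [0.5347 0.1281 0.1977] y [ 0.002  0.    -1.   ] z [-0.178 -0.984 -0.   ] open -0.003 F [-0.2 -0.1  0.6] q [0.02 0.16 1.71 0.   1.28 1.77]
```

View pics/w20.png

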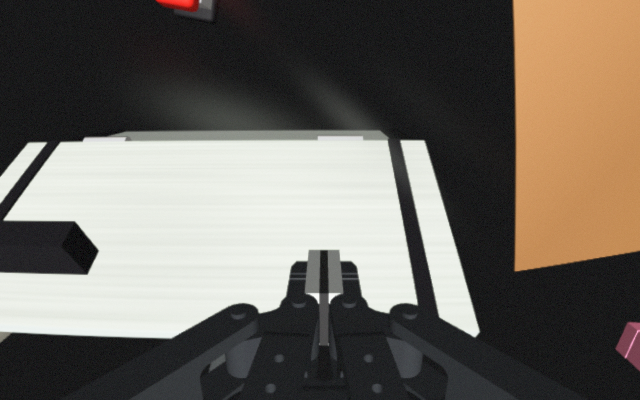

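```bash
python3 -m pendant '[-0.0182,0.0033,-0.0124,0,0,0,0, -0.0129,0.0023,-0.0131,0,0,0,0, -0.0104,0.0019,-0.0152,0,0,0,0, -0.0078,0.0014,-0.0169,0,0,0,0, 0,0,0,0,0,0,0]'; python3 -m pendant '[-0.004,0.0007,-0.0143,0,0,0,0, -0.002,0.0004,-0.0121,0,0,0,0, 0,0,0,0,0,0,0]'
python3 - <<'E'
from h import *
tool(); im,_=shot('wrist','w21.png')
E
```

```text
time_s: 34.65
eef_pos: [0.4841, 0.1369, 0.1375]
eef_rot: [0.064, -0.062, -0.704, 0.704]
wrist_force: [0.8, -0.0, 0.6]
opening: 0.004
time_s: 35.02
eef_pos: [0.4778, 0.1379, 0.1109]
eef_rot: [0.064, -0.062, -0.704, 0.704]
wrist_force: [0.6, -0.6, 0.5]
opening: -0.002
t 35.02 pos [0.4778 0.1379 0.1109] y [-0.003 -0.    -1.   ] z [-0.178 -0.984  0.001] open -0.002 F [ 0.6 -0.6  0.5] q [ 0.04  0.16  1.9  -0.    1.09  1.79]
```

View pics/w21.png

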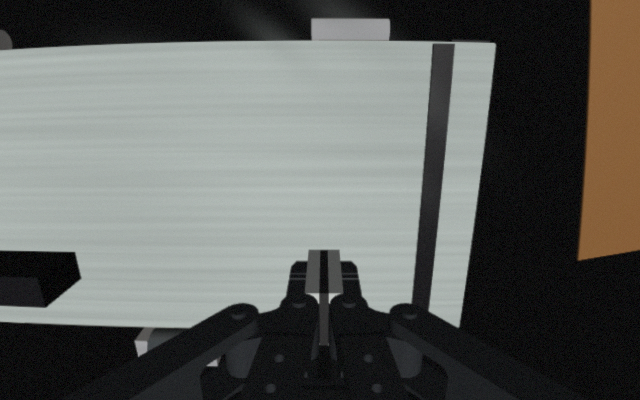

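```bash
for i in 1 2 3; do :; done; python3 -m pendant '[0,0,-0.002,0,0,0,0, 0,0,0,0,0,0,0]'; python3 -m pendant '[0,0,-0.002,0,0,0,0, 0,0,0,0,0,0,0]'; python3 -m pendant '[0,0,-0.0015,0,0,0,0, 0,0,0,0,0,0,0]'
```

```text
time_s: 35.33
eef_pos: [0.4788, 0.138, 0.1102]
eef_rot: [0.063, -0.063, -0.704, 0.704]
wrist_force: [-0.8, -0.3, -0.1]
opening: -0.004
time_s: 35.58
eef_pos: [0.4789, 0.138, 0.109]
eef_rot: [0.063, -0.063, -0.704, 0.704]
wrist_force: [-2.9, -0.6, 7.5]
opening: -0.003
time_s: 35.83
eef_pos: [0.479, 0.1381, 0.1089]
eef_rot: [0.063, -0.063, -0.704, 0.704]
wrist_force: [-9.5, -0.8, 20.6]
opening: -0.001
```

```bash
python3 -m pendant '[0,0,0.03,0,0,0,0, 0,0,0.05,0,0,0,0, 0,0,0.05,0,0,0,0, 0,0,0.06,0,0,0,0, -0.025,0.022,0,0,0,0,0, -0.025,0.022,0,0,0,0,0, -0.025,0.022,0,0,0,0,0, -0.026,0.023,0,0,0,0,0, 0,0,0,0,0,0,0, 0,0,0,0,0,0,0]'
python3 - <<'E'
from h import *
tool(); im,cp=shot('wrist','w22.png')
C=np.array([.5218,.2007]); ex=np.array([.984,-.179]);ey=np.array([.179,.984])
for th in (1.75,1.85,1.95,2.05):
    P=[[*(C+ex*(-.0715+.075*np.cos(th))+ey*s),.114+.075*np.sin(th)] for s in(.01,-.01)]
    print(th,proj(P,cp).round(0).tolist(),np.round(P[0],3))
print(proj([[*(C+ex*-.0645+ey*s),.109] for s in(.136,-.136)],cp).round(0))
E
```

```text
time_s: 37.08
eef_pos: [0.3782, 0.2269, 0.2969]
eef_rot: [0.063, -0.063, -0.704, 0.704]
wrist_force: [0.3, 0.0, 0.4]
opening: 0.002
t 37.08 pos [0.3782 0.2269 0.2969] y [ 0.001 -0.    -1.   ] z [-0.178 -0.984  0.   ] open 0.002 F [0.3 0.  0.4] q [ 0.27 -0.19  1.84 -0.    1.49  2.02]
1.75 [[310.0, 111.0], [339.0, 111.0]] [0.44  0.226 0.188]
1.85 [[310.0, 122.0], [338.0, 122.0]] [0.433 0.227 0.186]
1.95 [[310.0, 132.0], [338.0, 132.0]] [0.426 0.228 0.184]
2.05 [[310.0, 140.0], [338.0, 140.0]] [0.419 0.23  0.181]
[[172.  83.]
 [475.  83.]]
```

View pics/w22.png

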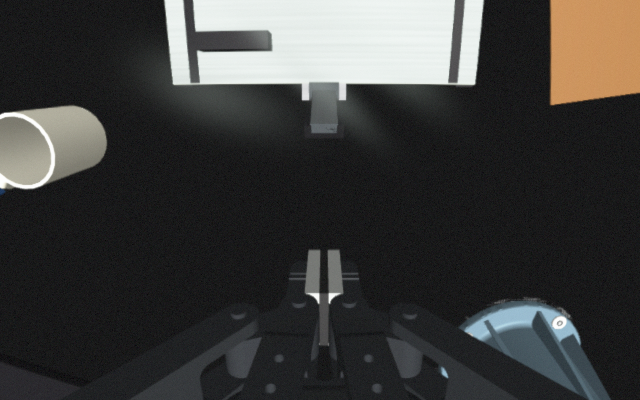

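```bash
python3 -m pendant '[0,0,-0.05,0,0,0,0, 0,0,-0.05,0,0,0,0, 0,0,-0.037,0,0,0,0, 0,0,0,0,0,0,0, 0.0185,-0.0034,0,0,0,0,0, 0.0185,-0.0034,0,0,0,0,0, 0,0,0,0,0,0,0]'
python3 - <<'E'
from h import *
tool(); im,_=shot('wrist','w23.png')
E
```

```text
time_s: 38.0
eef_pos: [0.4177, 0.2199, 0.1612]
eef_rot: [-0.063, 0.065, 0.705, -0.704]
wrist_force: [-0.1, -0.1, -0.9]
opening: -0.002
t 38.0 pos [0.4177 0.2199 0.1612] y [ 0.003  0.001 -1.   ] z [-0.18  -0.984 -0.001] open -0.002 F [-0.1 -0.1 -0.9] q [ 0.23  0.02  1.93 -0.    1.19  1.98]
```

View pics/w23.png

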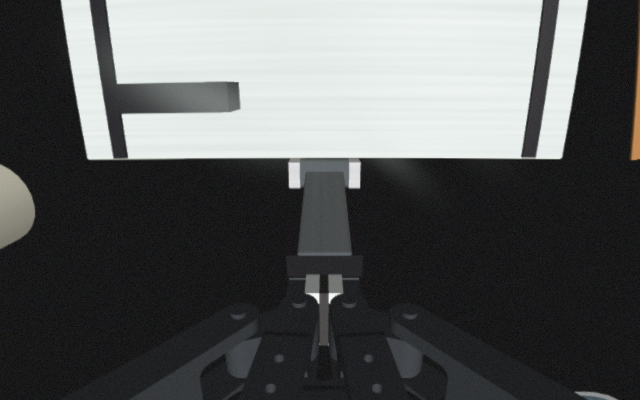

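```bash
python3 -m pendant '[0.0185,-0.0034,0,0,0,0,0, 0.0185,-0.0034,0,0,0,0,0, 0.0185,-0.0034,0,0,0,0,0, 0,0,0,0,0,0,0]'
python3 - <<'E'
from h import *
tool(); im,_=shot('wrist','w24.png')
E
```

```text
time_s: 38.55
eef_pos: [0.4722, 0.2095, 0.1597]
eef_rot: [0.063, -0.064, -0.704, 0.704]
wrist_force: [-0.4, 0.5, -0.5]
opening: 0.003
t 38.55 pos [0.4722 0.2095 0.1597] y [ 0.001 -0.    -1.   ] z [-0.179 -0.984 -0.   ] open 0.003 F [-0.4  0.5 -0.5] q [ 0.19  0.13  1.82 -0.    1.19  1.94]
```

View pics/w24.png

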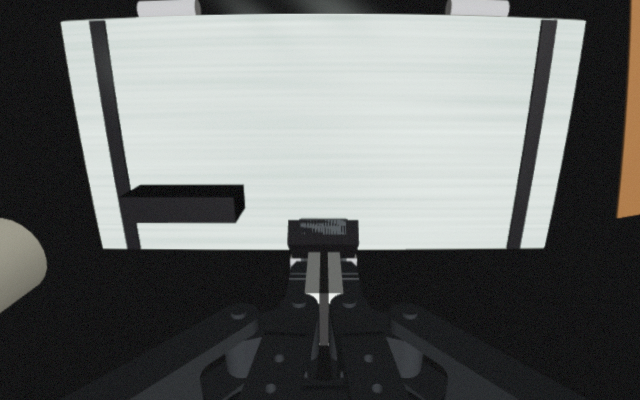

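The lever is past vertical, with its pad at (322,235) in front of the fingers. I'm folding it down along the arc.

```bash
python3 -m pendant '[0.0088,-0.0016,-0.0071,0,0,0,0, 0.0071,-0.0013,-0.0089,0,0,0,0, 0.0051,-0.0009,-0.0103,0,0,0,0, 0.0029,-0.0005,-0.0101,0,0,0,0, 0,0,0,0,0,0,0]'
python3 - <<'E'
from h import *
tool(); im,_=shot('wrist','w25.png')
E
```

```text
time_s: 39.22
eef_pos: [0.4937, 0.2055, 0.122]
eef_rot: [0.064, -0.063, -0.704, 0.704]
wrist_force: [0.2, -0.3, -0.1]
opening: 0.0
t 39.23 pos [0.4937 0.2055 0.122 ] y [-0.002 -0.    -1.   ] z [-0.179 -0.984  0.001] open 0.0 F [ 0.2 -0.3 -0.1] q [ 0.17  0.22  1.8  -0.    1.12  1.92]
```

View pics/w25.png

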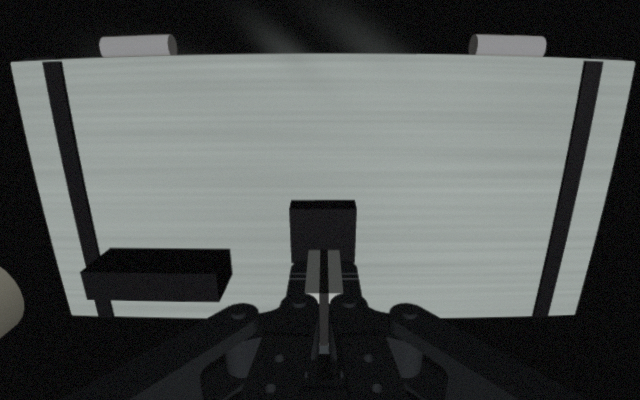

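```bash
python3 -m pendant '[0.0007,0,-0.003,0,0,0,0, 0,0,0,0,0,0,0]'; python3 -m pendant '[0,0,-0.002,0,0,0,0, 0,0,0,0,0,0,0]'; python3 -m pendant '[0,0,-0.0015,0,0,0,0, 0,0,0,0,0,0,0]'
```

```text
time_s: 39.52
eef_pos: [0.4948, 0.2057, 0.1203]
eef_rot: [0.063, -0.063, -0.704, 0.704]
wrist_force: [0.1, 0.2, 0.6]
opening: -0.002
time_s: 39.78
eef_pos: [0.4951, 0.2057, 0.1185]
eef_rot: [-0.063, 0.064, 0.704, -0.704]
wrist_force: [0.4, -0.7, 1.0]
opening: 0.006
time_s: 40.02
eef_pos: [0.4952, 0.2057, 0.1179]
eef_rot: [-0.063, 0.063, 0.704, -0.704]
wrist_force: [-3.0, -1.0, 8.6]
opening: -0.001
```

```bash
python3 -m pendant '[0,0,-0.0015,0,0,0,0, 0,0,0,0,0,0,0]'; python3 -m pendant '[0,0,-0.001,0,0,0,0, 0,0,0,0,0,0,0]'; python3 -m pendant '[0,0,0.03,0,0,0,0, 0,0,0.05,0,0,0,0, 0,0,0.05,0,0,0,0, -0.03,0,0.05,0,0,0,0, -0.04,0,0,0,0,0,0, -0.04,0,0,0,0,0,0, -0.04,0,0,0,0,0,0, 0,0,0,0,0,0,0, 0,0,0,0,0,0,0]'
python3 - <<'E'
from h import *
tool(); im,_=shot('wrist','w26.png'); im,_=shot('scene','s4.png'); cv2.imwrite('pics/s4z.png',cv2.resize(im[140:300,200:480],None,fx=2.8,fy=2.8)[:,:,::-1]); im,cp=shot('top','t4.png')
for t in ['stapler','mug','tape_dispenser','phone']:
    s=ctrl.silhouettes(t,'top')[0]; ys,xs=np.nonzero(s['mask']); print(t,np.round(s['bbox']),xs.mean().round(1),ys.mean().round(1))
E
```

```text
time_s: 40.28
eef_pos: [0.4953, 0.2058, 0.1177]
eef_rot: [0.063, -0.063, -0.704, 0.704]
wrist_force: [-7.8, -1.7, 17.8]
opening: 0.001
time_s: 40.52
eef_pos: [0.4954, 0.2058, 0.1176]
eef_rot: [0.063, -0.063, -0.704, 0.704]
wrist_force: [-10.9, -2.2, 26.0]
opening: -0.001
time_s: 41.65
eef_pos: [0.3455, 0.2058, 0.2946]
eef_rot: [-0.063, 0.064, 0.704, -0.704]
wrist_force: [0.5, -1.0, -0.1]
opening: 0.005
t 41.65 pos [0.3455 0.2058 0.2946] y [ 0.001  0.    -1.   ] z [-0.178 -0.984 -0.   ] open 0.005 F [ 0.5 -1.  -0.1] q [ 0.24 -0.29  1.92 -0.    1.5   1.99]
stapler [258. 113. 285. 156.] 271.1 134.4
mug [255. 192. 269. 220.] 261.1 206.8
tape_dispenser [347. 106. 368. 155.] 359.2 129.6
phone [449. 187. 515. 247.] 484.4 214.4
```

View pics/w26.png

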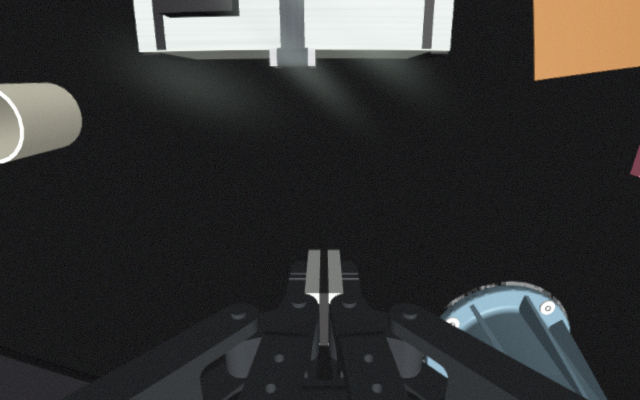

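View pics/s4z.png

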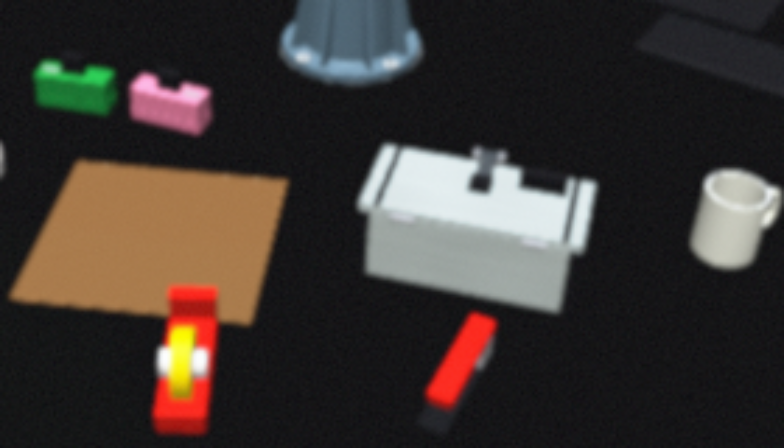

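View pics/t4.png

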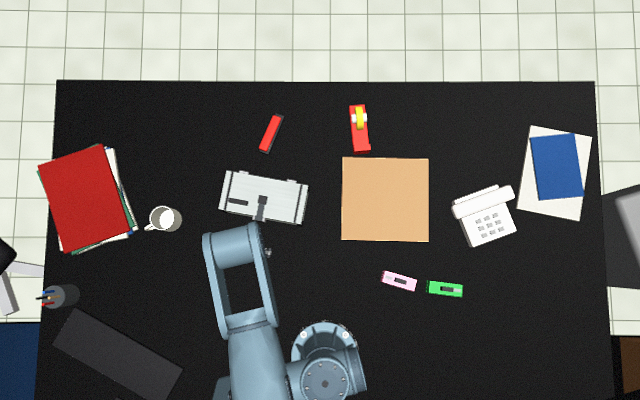

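The lid is shut and the clamp lies flat across it at about (262,207). The mat is empty. The mug (165,218), stapler, tape dispenser and phone are where they started.

```bash
python3 -c "
from bench import ctrl
print(ctrl.hand_in())"
```

```text
the job is handed in; nothing more can be done
None
```

The job is done and handed in after about 42 s of the 210 s allowed. All three grey cartridges are in the case in one tight row, the follower is up against them, the lid is shut and the clamp is folded down.

- **Row:** I pushed the follower until it stopped hard, at about 21 N. The wrist picture taken afterwards put the box edges at about 2, 39, 79 and 118 mm from the end wall, with no gaps to see. The lid covers the row now, so I couldn't look at it again after closing.
- **Lid:** it came to a hard stop with the fingertips at 108.9 mm; a shut lid should be at 109 mm.
- **Clamp:** it came to a hard stop with the fingertips at 117.6 mm, which fits a lever lying flat. The last pictures show it lying across the lid.
- **Bystanders:** the stapler, tape dispenser and phone match their starting pictures within 1 to 3 px. The pink and green look-alikes were not touched. The robot is clear of everything.
- **One check that disagreed:** the detector's last report for the mug was a false hit at the clamp. The top picture shows the mug in its starting place.

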